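# Contact check of a pouch sealer

### The arm

A 6-joint arm with a two-finger parallel gripper is mounted at the origin on the work surface. World frame = base frame: x ahead of the robot, y to its left, z up, the work surface at z = 0. Lengths are in m, angles in rad, forces in N, time in s.
With the tool pointing down it reaches from about 0.25 to 0.725 m from the base axis. Payload 9.7 kg.
Tool frame: the origin (TCP) lies between the finger pads; the fingertips stand 8 mm ahead of it and the grasp point (between the pads) lies 11 mm behind it; z points along the fingers, y is the line along which they close (so a half turn about z gives the same grasp; the last joint's range is limited). The gripper opens to 85 mm and grips with 20 to 120 N. Pads are 22 mm wide; open, the fingers measure 114 mm over their backs; the gripper's body (76 mm by 85 mm) begins 54 mm behind the grasp point. The pads swing forward as they close: fully open they stand 13 mm farther back than shut.
Start: joints at [1.202, 0.087, 0.176, 1.66, 0, 1.571], TCP at [0.198, 0.513, 0.239] pointing down, gripper open.
Joint ranges: [-3.13, 3.13], [-0.85, 1.81], [-1.15, 1.24], [-2.2, 2.28], [-1.44, 1.52], [-3.14, 3.14]. Speed limits (rad/s): [2.22, 2.22, 2.57, 3.14, 3.14, 3.14].

### API

Orientations are given as a unit quaternion [x, y, z, w].
In Python, from cell import * gives the robot as it stands.
- The arm moves only by the tool step_arm, never from a script. Its arguments are lists of equal length, an entry for each row: "delta_pos": the shift along the tool's x, y, z in m, a list of three; "turn": the turn, a rotation vector about the tool's x, y, z in rad, a list of three; "jaw": the finger opening in m, from 0 to 0.0854. A call has 1 to 12 rows; each row is the pose to reach, as a shift and turn from the pose commanded when the call began, along the tool's axes at that moment; what a row does not reach only later rows make up. A row lasts 1/10 s, in which the tool goes at most 50 mm and 8.59 degrees, less where a joint would pass 70% of its speed; a pose out of reach is approached as far as the arm can. A call with a gripper value outside its range is refused whole. The fingers move at their own pace and stop on an object; the grip force is fixed at half the most. Time passes only in rows, so rows that repeat a pose let the fingers close. It gives the time, the measured TCP pose, the force, the opening and the grip force at its end, in the units of the state.
- get_state(): the state, without advancing time (a new reading comes with each control period).
- get_image(name): name is "scene" or "side" or "wrist"; returns a dict with "pixels" (400x640x3 uint8, red, green, blue), "intrinsics" (3x3 intrinsics, pixels), "rvec" (rotation vector, rad) and "tvec" (3), from world to camera coordinates, as OpenCV has them; the wrist camera has in their place "hand_eye" (4x4, takes a point from camera to tool coordinates, whose origin is the TCP and whose axes are the flange's). Camera axes: x right, y down, z forward; pixel columns grow to the right and rows downward; lengths in m; the calibration is good to about 2 mm. A picture is of the moment at which its call begins: read the wrist's pose just before it. There is no depth.
- sign_off(): hands the job in; it is judged then, once.
The state is a dict: "clock": time; "joints": joint angles; "joint_vel": joint speeds; "joint_torque": joint torques, N m; "position": TCP position; "tool_rot": TCP orientation; "wrist_force": force on the tool from outside, world axes, zero at the start; "moment": the same for the moment, N m; "finger_gap": finger opening in m; "finger_force": force on a finger pad.
Only numpy, scipy, OpenCV 4.12 (cv2) and the standard library are available. Lean on these libraries where they do the work, as an engineer would, in place of code of your own. Each camera call takes 0.05 s, during which the arm holds its last target. There are 200 camera calls.

### The job

Slide the black heat slider on the control box until it is level with the small steel pointer beside its track. Then take the contact probe from its stand and, reaching in at a slant from the front under the sealer's head, press its tip gently onto the middle of the round stud, then the square stud, then the long stud, each time feeling for the sprung cap until it gives by about half its travel and holding for half a second. Put the probe back upright in its stand, fully down, and leave the slider at the pointer and the other things on the table where they are.

Things in the scene. Friction and masses are not known exactly. Their poses are not given: they have to be found in the camera images.
- sealer: fixed pouch sealer; origin on the table under the middle of the jaw; y along the jaw, -x the side to reach in from. Jaw 46 (x) x 225 mm, top at z 60. Columns (radius 17) at y +-130. Head over the jaw: x +-22, y +-148, z 164 to 215 mm, a cylinder in its middle up to 290. The probe fits under it only slanted, 35 to 45 degrees from upright, handle towards -x.
- stud_round: a round cap of 26 mm diameter on a stud of the lower jaw; level, brass, 6 mm thick. Origin on the stud's axis at its foot, on the jaw's top; y along the jaw. Studs stand 75 mm apart in any order, each screwed out differently: the cap's top is 16 to 28 mm above the origin, which this pose does not tell: feel for it. The sprung cap gives from 1.2 N, 7 mm at 5.4 N, then stops hard.
- stud_square: a square cap, 23 x 23 mm on a stud of the lower jaw; level, brass, 6 mm thick. Origin on the stud's axis at its foot, on the jaw's top; y along the jaw. Studs stand 75 mm apart in any order, each screwed out differently: the cap's top is 16 to 28 mm above the origin, which this pose does not tell: feel for it. The sprung cap gives from 1.2 N, 7 mm at 5.4 N, then stops hard.
- stud_long: an oblong cap, 14 mm (x) x 40 mm (y) on a stud of the lower jaw; level, brass, 6 mm thick. Origin on the stud's axis at its foot, on the jaw's top; y along the jaw. Studs stand 75 mm apart in any order, each screwed out differently: the cap's top is 16 to 28 mm above the origin, which this pose does not tell: feel for it. The sprung cap gives from 1.2 N, 7 mm at 5.4 N, then stops hard.
- control: fixed grey control box, 100 (x) x 200 (y) x 35 mm high, origin under its middle; the slider's track runs along its y at x = -12 mm. It and the probe stand swap sides at random.
- heat (a joint): position of the slider along its track, 0 to 0.12 m, growing to the box's +y; at 0 the slider is at y = -60 mm of the box. About 1.5 N moves it.
- heat_top (a point): middle of the top of the slider's grip, a black block 26 (x) x 18 (y) x 38 mm high whose top is 73.5 mm above the table; axes as the box's
- pointer_mark (a point): the pointer, a small steel clip 10 mm wide and 6 mm high on top of the box, 38 mm beside the slider's track on the box's +x side; origin at its foot, in the middle of its width; it stays where it is. The slider is level with it when both have the same y in the box's frame.
- stand: fixed aluminium block 60 x 60 x 70 mm high, origin under its middle, with an upright through hole of 16 mm diameter in its middle (3 mm chamfer at the mouth) for the probe
- probe: contact probe, 0.08 to 0.15 kg; origin at the end of its tip, z towards the handle. Steel shaft of 8 mm diameter to z 58 mm, collar of 28 mm diameter at 58 to 64 (it rests on the stand's top), black square handle 18 x 18 mm (sides along x, y) from 64 to 134. In the stand its origin is 12 mm above the table.
- tip (a point): centre of the probe's round tip (radius 4 mm), 4 mm from the end
- grip (a point): on the probe's axis, 100 mm from the tip's end: a good place to grip the handle
- weight: bystander: steel knob weight, 38 mm diameter, 48 mm high, origin under it
- tape: bystander: empty cardboard core lying flat, 90 mm diameter, 24 mm high
- tin: bystander: upright tin, 72 mm diameter, 100 mm high
- jar: bystander: white jar with a black lid, 70 mm diameter, 90 mm high
- cup: bystander: open steel cup, 80 mm diameter, 75 mm high
- tub: bystander: open white tub, 130 x 100 x 60 mm
- scraper: bystander: flat scraper with a black handle, 280 mm long, lying along its x

How it is judged:
By the outcome, as a careful person would: the job done as asked, in the order asked, and still so for the second after the job is handed in, with the robot touching nothing.
It also fails if it takes over 72 s, if anything falls off the work surface, if the arm or the gripper's body presses on something with over 40 N, if the wrist force passes 120 N, or if a joint passes its speed limit or range.

## Working session

There is one attempt and no reset: what is moved stays moved. The work goes in short steps, Python scripts to look and compute and a tool call to move; the robot and the scene stay as the last step left them, time stands still between calls to the robot, and variables do not carry over. Pictures are saved under pics/ and viewed, at most 10 in all, crops included, and the job is handed in when it is done.

Besides the shell and the picture viewer there is one more tool, called after ">>>" as name(argument=value, ...) on one line, values as JSON. step_arm: Moves the arm, as the interface text tells. Its arguments: {"type":"object","properties":{"delta_pos":{"type":"array"},"turn":{"type":"array"},"jaw":{"type":"array"}},"required":["delta_pos","turn","jaw"]}

```bash
ls; mkdir -p pics
cat > h.py <<'E'
from cell import *
import numpy as np, cv2
from scipy.spatial.transform import Rotation as R
def cam(n):
    s=get_state() if n=='wrist' else None
    d=get_image(n); K=np.array(d['intrinsics'])
    if n=='wrist':
        T=np.eye(4);T[:3,:3]=R.from_quat(s['tool_rot']).as_matrix();T[:3,3]=s['position']
        M=T@np.array(d['hand_eye']); Rw=M[:3,:3];c=M[:3,3]
    else:
        Rw=cv2.Rodrigues(np.array(d['rvec']))[0].T; c=-Rw@np.array(d['tvec']).ravel()
    return d['pixels'],K,Rw,c
def ray(c,u,v):
    d=c[2]@np.linalg.inv(c[1])@np.array([u,v,1.]); return c[3],d/np.linalg.norm(d)
def plane(c,u,v,z):
    o,d=ray(c,u,v); return o+d*(z-o[2])/d[2]
def proj(c,p):
    q=c[1]@(c[2].T@(np.array(p)-c[3])); return q[:2]/q[2]
def tri(cs,uvs):
    A=0;b=0
    for c,(u,v) in zip(cs,uvs):
        o,d=ray(c,u,v);P=np.eye(3)-np.outer(d,d);A=A+P;b=b+P@o
    return np.linalg.solve(A,b)
def save(n,im,s=1):
    cv2.imwrite('pics/'+n,cv2.resize(im[:,:,::-1],None,fx=s,fy=s,interpolation=cv2.INTER_CUBIC))
E
python3 - <<'E'
from h import *
import pickle
D={n:cam(n) for n in('scene','side')}
pickle.dump(D,open('d.pkl','wb'))
for n in D: save(n+'.png',D[n][0],1.25); print(n,D[n][3],D[n][2][:,2],D[n][1])
print(get_state())
E
```

```text
pics
scene [1.18734574 0.16136283 0.72676859] [-0.74040085 -0.18975827 -0.6448243 ] [[367.17367099   0.         323.82099993]
 [  0.         367.17367099 203.44473453]
 [  0.           0.           1.        ]]
side [-0.04591582 -0.87679126  1.12119116] [ 0.34930117  0.60919573 -0.71194751] [[441.91086211   0.         319.52154063]
 [  0.         441.91086211 200.85524584]
 [  0.           0.           1.        ]]
{'clock': 0.1, 'joints': array([ 1.20197044e+00,  8.74099009e-02,  1.75202632e-01,  1.65980972e+00,
       -2.05376491e-05,  1.57080392e+00]), 'joint_vel': array([ 0.0013346 , -0.00036287,  0.00184482, -0.00080175,  0.00062155,
       -0.00100503]), 'joint_torque': array([-1.07257889e-03, -5.21559298e+01,  4.65653551e+01,  1.59351836e-02,
        4.11170242e-05,  4.12323146e-06]), 'position': array([0.19821826, 0.51282142, 0.2386458 ]), 'tool_rot': array([ 1.83373153e-01,  9.83043190e-01, -6.01865327e-04, -1.01819017e-04]), 'wrist_force': array([ 0.34109242,  0.25315026, -0.65191252]), 'moment': array([-1.22213584e-02, -4.98951962e-05, -3.51256847e-03]), 'finger_force': 0.0, 'finger_gap': 0.08542897655963555}
```

View pics/scene.png

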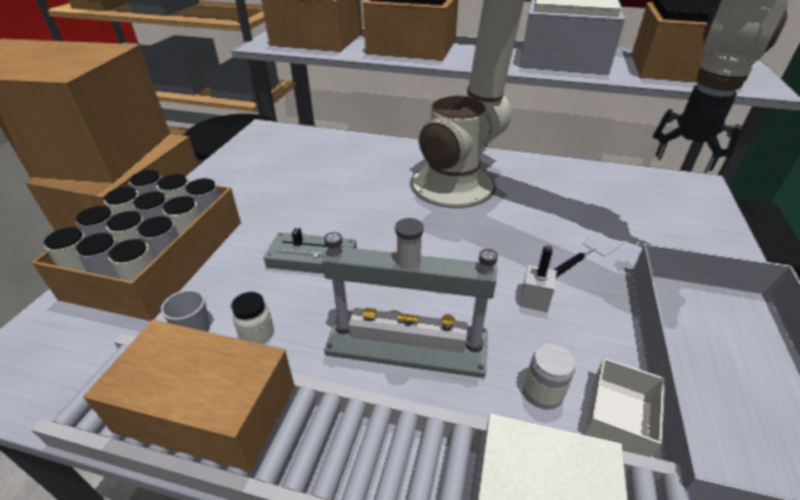

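View pics/side.png

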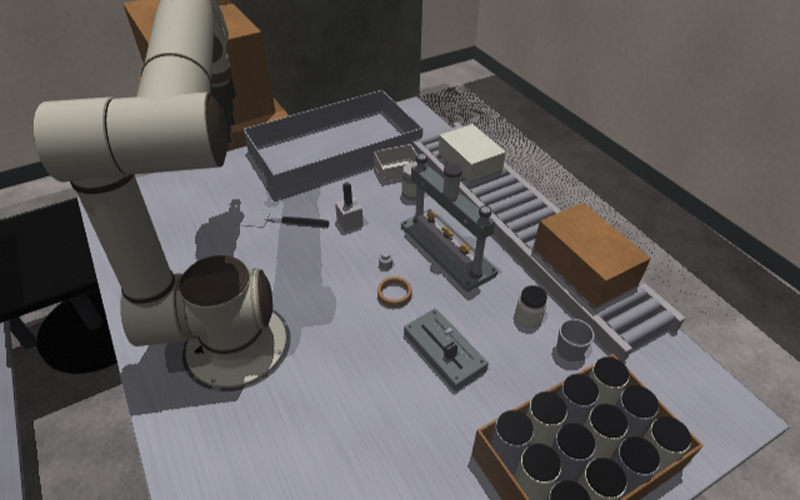

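The scene view shows the sealer in the middle, with the control box at scene (310,250) on the robot's right and the stand with the probe at (540,285) on its left. The side view shows the box at (447,347), the slider at (450,350), the pointer near (450,330), the studs at (430-470,215-252) and the stand at (348,215). Next I'll enlarge two crops to get exact pixels.

Run:
```python
from h import *
import pickle
D=pickle.load(open('d.pkl','rb'))
s=D['side'][0]; a=s[120:320,255:405]; save('c1.png',a,3.0)
b=D['scene'][0][170:310,200:460]; save('c2.png',b,3.0)
```

```text
(no output)
```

View pics/c1.png

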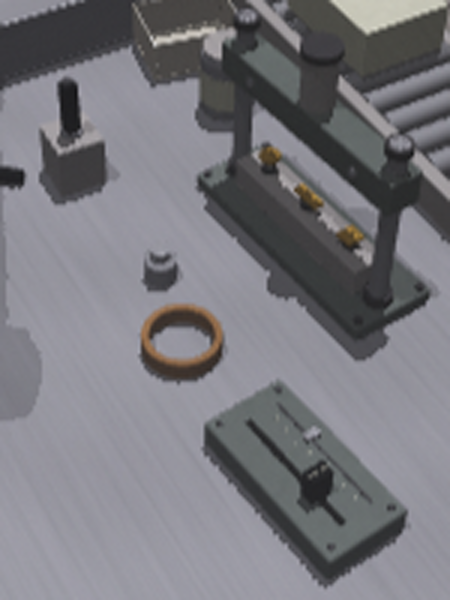

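View pics/c2.png

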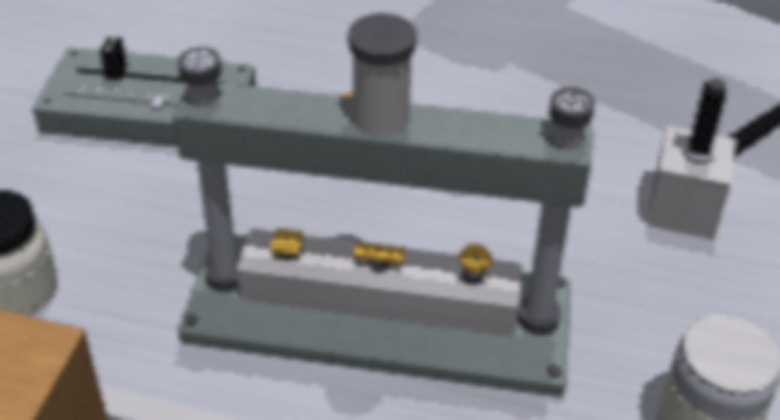

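The side crop shows the box top with its corners at about (280,383), (205,430), (328,568) and (405,512), the slider top at (318,468), and the pointer at (312,433). In the scene crop the studs run, from the robot's -y side, square (287,242), long (380,253), round (475,258). The stand top is at (697,150).

Run:
```python
from h import *
import pickle
np.set_printoptions(precision=4,suppress=True)
D=pickle.load(open('d.pkl','rb')); S=D['side'];C=D['scene']
s=lambda u,v:(u/3+255-.33,v/3+120-.33); c=lambda u,v:(u/3+200-.33,v/3+170-.33)
P=np.array([plane(S,*s(*p),.035) for p in [(280,383),(205,430),(328,568),(405,512)]])
print('box',P,P.mean(0)); d=(P[0]-P[3]+P[1]-P[2])/2; print('y-dir',np.linalg.norm(d),np.degrees(np.arctan2(d[1],d[0])),np.linalg.norm(P[0]-P[1]))
print('slider',plane(S,*s(318,466),.0735),'ptr foot',plane(S,*s(312,437),.037))
print('slider tri',tri([S,C],[s(318,466),c(113,42)]),'ptr tri',tri([S,C],[s(312,433),c(158,101)]))
for n,a,b in [('sq',(349,235),(287,240)),('long',(309,195),(380,252)),('round',(270,155),(475,257)),('probe top',(68,82),(713,86)),('knob+y',(246,17),(572,100)),('knob-y',(400,144),(200,62)),('cyl',(322,45),(383,30))]:
    print(n,tri([S,C],[s(*a),c(*b)]))
print('stand top',plane(S,*s(73,136),.07),plane(C,*c(697,150),.07))
for n,p,z in [('weight',(160,256),.048),('tape',(182,340),.012)]: print(n,plane(S,*s(*p),z))
```

```text
box [[ 0.4639 -0.1687  0.035 ]
 [ 0.3656 -0.1828  0.035 ]
 [ 0.3864 -0.3756  0.035 ]
 [ 0.4846 -0.3611  0.035 ]] [ 0.4252 -0.272   0.035 ]
y-dir 0.1937525144441724 96.14303294032281 0.0993078061727188
slider [ 0.4238 -0.2968  0.0735] ptr foot [ 0.4543 -0.2443  0.037 ]
slider tri [ 0.4211 -0.2978  0.0777] ptr tri [ 0.4541 -0.2414  0.0415]
sq [ 0.6237 -0.0537  0.0755]
long [0.619  0.0214 0.0774]
round [0.6118 0.0953 0.0847]
probe top [0.4329 0.259  0.1489]
knob+y [0.6056 0.1497 0.25  ]
knob-y [ 0.6294 -0.1079  0.2489]
cyl [0.6172 0.0207 0.292 ]
stand top [0.4317 0.2536 0.07  ] [0.4245 0.2609 0.07  ]
weight [0.437  0.0434 0.048 ]
tape [ 0.413  -0.0501  0.012 ]
```

```bash
cat >> h.py <<'E'
np.set_printoptions(precision=4,suppress=True)
def rot(yaw,z=(0,0,-1)):
    z=np.array(z,float);z/=np.linalg.norm(z);y=np.array([np.cos(np.radians(yaw)),np.sin(np.radians(yaw)),0])
    y-=z*(y@z);y/=np.linalg.norm(y);return np.stack([np.cross(y,z),y,z],1)
def go(p,Rt,s=None):
    s=s or get_state(); R0=R.from_quat(s['tool_rot']).as_matrix()
    print('d',R0.T@(np.array(p)-s['position']),'turn',R.from_matrix(R0.T@Rt).as_rotvec(),'clk',s['clock'],'F',s['wrist_force'])
E
python3 -c "
from h import *
go([.43,-.27,.26],rot(96.1))"
```

```text
d [-0.4984 -0.6466 -0.0206] turn [-0.0012 -0.0003 -0.4753] clk 0.1 F [ 0.3411  0.2532 -0.6519]
```

>>> step_arm(delta_pos=[[-0.03,-0.038,-0.02],[-0.06,-0.078,-0.02],[-0.09,-0.117,-0.02],[-0.12,-0.156,-0.02],[-0.15,-0.195,-0.02],[-0.18,-0.233,-0.02],[-0.21,-0.272,-0.02],[-0.24,-0.311,-0.02],[-0.27,-0.35,-0.02],[-0.3,-0.389,-0.02],[-0.33,-0.428,-0.02],[-0.36,-0.467,-0.02]], turn=[[0,0,-0.04],[0,0,-0.08],[0,0,-0.12],[0,0,-0.16],[0,0,-0.2],[0,0,-0.24],[0,0,-0.28],[0,0,-0.32],[0,0,-0.36],[0,0,-0.4],[0,0,-0.44],[0,0,-0.475]], jaw=[0.05,0.05,0.05,0.05,0.05,0.05,0.05,0.05,0.05,0.05,0.05,0.05])

```text
clock: 1.3
position: [0.3656, -0.0545, 0.2593]
tool_rot: [-0.054, 0.999, 0.0, 0.0]
wrist_force: [0.6, 1.3, 0.0]
finger_gap: 0.0502
finger_force: 0.0
```

```bash
python3 -c "
from h import *
print(get_state()['position'])
go([.43,-.27,.26],rot(96.1))"
```

```text
[ 0.3656 -0.0545  0.2593]
d [-0.0409 -0.2211 -0.0007] turn [-0.      0.0006  0.0011] clk 1.3 F [0.6057 1.256  0.0062]
```

>>> step_arm(delta_pos=[[-0.008,-0.045,0],[-0.016,-0.09,0],[-0.025,-0.135,0],[-0.034,-0.18,0],[-0.041,-0.221,0],[-0.041,-0.221,0],[-0.041,-0.221,0]], turn=[[0,0,0],[0,0,0],[0,0,0],[0,0,0],[0,0,0],[0,0,0],[0,0,0]], jaw=[0.05,0.05,0.05,0.05,0.05,0.05,0.05])

```text
clock: 2.0
position: [0.4296, -0.2683, 0.2583]
tool_rot: [-0.052, 0.999, 0.001, -0.001]
wrist_force: [0.2, 0.6, 0.5]
finger_gap: 0.0501
finger_force: 0.0
```

```bash
python3 -c "
from h import *
import pickle
c=cam('wrist');pickle.dump(c,open('w1.pkl','wb'));save('w1.png',c[0],1.25);print(get_state()['position'],get_state()['wrist_force'],c[3],c[1][0,0])
for n,p in dict(slider=[.422,-.297,.0735],ptr=[.454,-.243,.041]).items(): print(n,proj(c,p)*1.25)"
```

```text
[ 0.4296 -0.2676  0.2589] [-0.3002  0.2164  0.2265] [ 0.3528 -0.2778  0.3923] 305.1375466378827
slider [361.5677 214.0341]
ptr [417.598  245.3455]
```

View pics/w1.png

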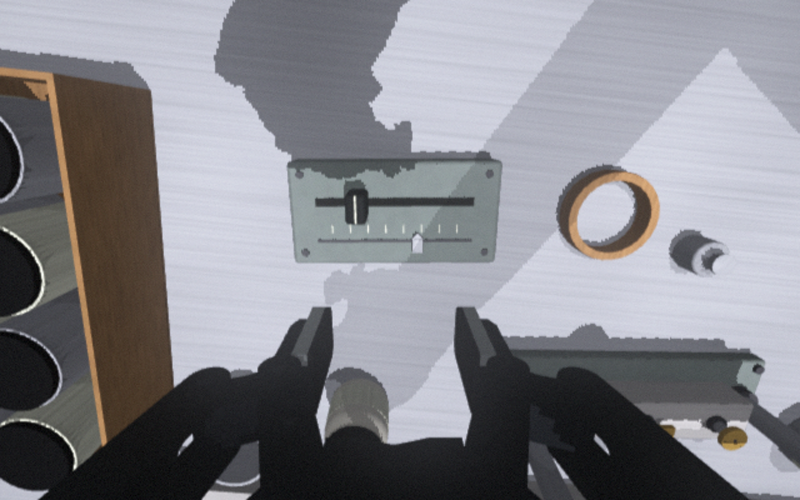

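The wrist view shows the slider top at (355,208) with a white line, the pointer at (417,243), and the track from (315,202) to (474,202). The jar stands beyond the open fingers.

Run:
```python
from h import *
import pickle
c=pickle.load(open('w1.pkl','rb'));f=lambda u,v:((u+.5)/1.25-.5,(v+.5)/1.25-.5)
im=c[0].astype(int)
g=im.sum(2)/3
a=g[182:200,322:348]; print(a[:, ::2].astype(int)[::3])
b=g[155:180,278:300]; yy,xx=np.where(b<45); print('slider dark bbox',xx.min()+278,xx.max()+278,yy.min()+155,yy.max()+155)
b=g[184:204,326:344]; yy,xx=np.where(b>200); print('ptr',xx.mean()+326,yy.mean()+184,xx.min()+326,xx.max()+326,yy.min()+184,yy.max()+184)
b=g[155:180,278:292]; yy,xx=np.where(b>130); 
t0,t1=plane(c,*f(315,202),.035),plane(c,*f(474,202),.035);d=t1-t0;print(t0,t1,np.linalg.norm(d),np.degrees(np.arctan2(d[1],d[0])))
P=np.array([plane(c,*f(*p),.035) for p in [(288,162),(500,160),(495,263),(296,263)]]);e=P[1]-P[0]+P[2]-P[3];print(P,P.mean(0),np.degrees(np.arctan2(e[1],e[0])))
th=np.radians(96);u=np.array([np.cos(th),np.sin(th),0])
sl=plane(c,*f(355,209),.0735);pt=plane(c,*f(417,243),.04)
print(sl,pt,(pt-sl)@u,(t0+t1)@u/2, sl@u,pt@u)
```

```text
[[203 157 153 152 155 156 156 183 165 147 132 129 132]
 [205 162 155 156 153 107 137 176 157 130 131 129 131]
 [156 157 158 157 101 170 215 134 130 129 133 131 131]
 [129 128 128 107 198 195 201 179 125  83 104 111 111]
 [146 147 148 143 193 222 205 200 135 126 127 127 135]
 [157 155 157 150 205 200 200 199 134 131 131 132 133]]
slider dark bbox 278 294 155 173
ptr 332.90909090909093 193.20454545454547 330 337 184 199
[ 0.4233 -0.344   0.035 ] [ 0.4078 -0.1948  0.035 ] 0.15004458419897332 95.93936795716196
[[ 0.3889 -0.3702  0.035 ]
 [ 0.3671 -0.1776  0.035 ]
 [ 0.4658 -0.164   0.035 ]
 [ 0.4862 -0.3601  0.035 ]] [ 0.427 -0.268  0.035] 96.19745046079454
[ 0.4182 -0.303   0.0735] [ 0.4519 -0.2439  0.04  ] 0.055239045250337425 -0.31138565584531347 -0.34503587311076817 -0.28979682786043076
```

```bash
python3 -c "
from h import *
go([.419,-.3005,.1],rot(96.1));go([.419,-.3005,.052],rot(96.1))"
```

```text
d [ 0.0139 -0.0318  0.1589] turn [ 0.0009 -0.0009 -0.0008] clk 2.05 F [-0.3002  0.2164  0.2265]
d [ 0.0139 -0.0318  0.2069] turn [ 0.0009 -0.0009 -0.0008] clk 2.05 F [-0.3002  0.2164  0.2265]
```

>>> step_arm(delta_pos=[[0.007,-0.016,0.03],[0.014,-0.032,0.07],[0.014,-0.032,0.11],[0.014,-0.032,0.15],[0.014,-0.032,0.18],[0.014,-0.032,0.207],[0.014,-0.032,0.207],[0.014,-0.032,0.207],[0.014,-0.032,0.207],[0.014,-0.032,0.207],[0.014,-0.032,0.207],[0.014,-0.032,0.207]], turn=[[0,0,0],[0,0,0],[0,0,0],[0,0,0],[0,0,0],[0,0,0],[0,0,0],[0,0,0],[0,0,0],[0,0,0],[0,0,0],[0,0,0]], jaw=[0.05,0.05,0.05,0.05,0.05,0.05,0.05,0.0,0.0,0.0,0.0,0.0])

```text
clock: 3.25
position: [0.4204, -0.3016, 0.0546]
tool_rot: [-0.053, 0.999, -0.001, 0.001]
wrist_force: [-0.8, 1.4, 7.1]
finger_gap: 0.0171
finger_force: 59.0
```

```bash
python3 -c "
from h import *
s=get_state();p=s['position'];th=np.radians(96);u=np.array([np.cos(th),np.sin(th),0])
print(p,s['finger_gap'],s['finger_force'],s['wrist_force'],p@u)
go(p+(-.2897-p@u)*u,rot(96.1))"
```

```text
[ 0.4204 -0.3016  0.0546] 0.017130303644675715 58.95548164844513 [-0.82    1.3523  7.1301] -0.343901753450806
d [-0.0001  0.0542 -0.0001] turn [-0.0021  0.0027 -0.0001] clk 3.25 F [-0.82    1.3523  7.1301]
```

>>> step_arm(delta_pos=[[0,0.006,-0.001],[0,0.014,-0.002],[0,0.022,-0.002],[0,0.03,-0.002],[0,0.038,-0.002],[0,0.046,-0.002],[0,0.052,-0.002],[0,0.054,-0.002],[0,0.054,-0.002],[0,0.054,-0.002],[0,0.054,-0.002]], turn=[[0,0,0],[0,0,0],[0,0,0],[0,0,0],[0,0,0],[0,0,0],[0,0,0],[0,0,0],[0,0,0],[0,0,0],[0,0,0]], jaw=[0,0,0,0,0,0,0,0,0,0,0])

```text
clock: 4.35
position: [0.4143, -0.2467, 0.0547]
tool_rot: [-0.053, 0.999, 0.0, 0.001]
wrist_force: [5.1, 1.4, -1.9]
finger_gap: 0.0169
finger_force: 59.7
```

Run:
```python
from h import *
s=get_state();p=s['position'];th=np.radians(96);u=np.array([np.cos(th),np.sin(th),0])
print(p,s['finger_gap'],s['finger_force'],s['wrist_force'],p@u)
c=cam('wrist')
save('w2.png',c[0][120:320,160:480],2.5)
for n,q in dict(ptr=[.452,-.2439,.041],ptrfoot=[.452,-.2439,.035]).items(): print(n,(proj(c,q)-[160,120])*2.5)
```

```text
[ 0.4143 -0.2467  0.0547] 0.016882439515747166 59.66925859451294 [ 5.116   1.439  -1.8793] -0.2886334264331897
ptr [386.1642 488.0583]
ptrfoot [386.1463 471.3744]
```

View pics/w2.png

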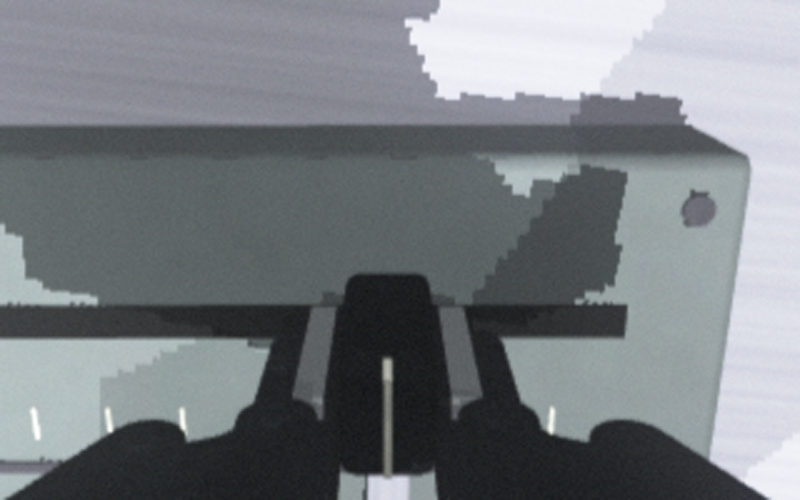

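The slider's white line is at x≈388 and the pointer just behind it at x≈388.5, so they are almost level. I'll compute the difference along the box y.

Run:
```python
from h import *
c=cam('wrist');g=c[0].astype(int).sum(2)/3
th=np.radians(96.1);u=np.array([np.cos(th),np.sin(th),0])
# pointer rows 311-319, slider line rows 268-305
def seg(rows,thr,z):
    o=[]
    for r in rows:
        x=np.arange(298,334);w=g[r,298:334]; m=w>thr
        if 2<=0+m.sum() or m.sum(): o.append((r,x[m].min(),x[m].max(),plane(c,(x[m]*w[m]).sum()/w[m].sum(),r,z)@u))
    return o
a=seg(range(270,302,3),90,.0735);print(np.median([i[3] for i in a]),a[:4])
b=seg(range(313,328,2),170,.041);print(np.median([i[3] for i in b]),b)
```

```text
-0.29035289577855306 [(270, np.int64(313), np.int64(316), np.float64(-0.290525958420279)), (273, np.int64(314), np.int64(316), np.float64(-0.2903514213224954)), (276, np.int64(314), np.int64(316), np.float64(-0.29035289577855306)), (279, np.int64(314), np.int64(316), np.float64(-0.29035583430742484))]
-0.2902358363379999 [(313, np.int64(307), np.int64(323), np.float64(-0.29021961979173233)), (315, np.int64(307), np.int64(323), np.float64(-0.2902284300639287)), (317, np.int64(307), np.int64(323), np.float64(-0.29023170251045133)), (319, np.int64(307), np.int64(323), np.float64(-0.29022901467017453)), (321, np.int64(307), np.int64(323), np.float64(-0.2902480317861571)), (323, np.int64(307), np.int64(323), np.float64(-0.29024133182631584)), (325, np.int64(307), np.int64(323), np.float64(-0.2902399701655485)), (327, np.int64(307), np.int64(323), np.float64(-0.2902468887873396))]
```

The slider is level with the pointer to within 0.2 mm. Next I'll open, lift and go over the stand.

>>> step_arm(delta_pos=[[0,0,0],[0,0,0],[0,0,0],[0,0,0],[0,0,-0.03],[0,0,-0.07],[0,0,-0.11],[0,0,-0.16],[0,0.03,-0.2],[0,0.07,-0.22],[0,0.12,-0.225],[0,0.17,-0.225]], turn=[[0,0,0],[0,0,0],[0,0,0],[0,0,0],[0,0,0],[0,0,0],[0,0,0],[0,0,0],[0,0,0],[0,0,0],[0,0,0],[0,0,0]], jaw=[0.04,0.04,0.04,0.04,0.04,0.04,0.05,0.05,0.05,0.05,0.05,0.05])

```text
clock: 5.65
position: [0.3954, -0.0775, 0.2805]
tool_rot: [-0.052, 0.999, -0.0, 0.001]
wrist_force: [1.1, -0.1, 1.2]
finger_gap: 0.0501
finger_force: 0.0
```

Run:
```python
from h import *
c=cam('wrist');g=c[0].astype(int).sum(2)/3
print(get_state()['position'])
print(proj(c,[.414,-.2467,.0735]),proj(c,[.452,-.2439,.041]))
go([.43,.257,.28],rot(95.5))
```

```text
[ 0.3945 -0.0716  0.2806]
[166.6262 176.3956] [181.7782 199.7048]
d [-0.0711  0.3228  0.0014] turn [0.0021 0.0019 0.0132] clk 5.7 F [1.772  2.1672 1.64  ]
```

>>> step_arm(delta_pos=[[-0.01,0.045,0],[-0.02,0.09,0],[-0.03,0.135,0],[-0.04,0.18,0],[-0.05,0.225,0],[-0.06,0.27,0],[-0.07,0.31,0],[-0.071,0.322,0],[-0.071,0.322,0],[-0.071,0.322,0]], turn=[[0,0,0],[0,0,0],[0,0,0],[0,0,0],[0,0,0],[0,0,0],[0,0,0],[0,0,0.013],[0,0,0.013],[0,0,0.013]], jaw=[0.05,0.05,0.05,0.05,0.05,0.05,0.05,0.05,0.05,0.05])

```text
clock: 6.7
position: [0.432, 0.2488, 0.2792]
tool_rot: [-0.047, 0.999, -0.0, -0.0]
wrist_force: [-0.1, -0.6, -0.7]
finger_gap: 0.0501
finger_force: 0.0
```

Run:
```python
from h import *
import pickle
c=cam('wrist');pickle.dump(c,open('w3.pkl','wb'))
print(get_state()['position'])
save('w3.png',c[0],1.25)
for q in ([.432,.257,.146],[.432,.257,.07]):print(proj(c,q)*1.25)
```

```text
[0.4321 0.2484 0.2794]
[406.0431 243.6142]
[403.3875 220.3579]
```

View pics/w3.png

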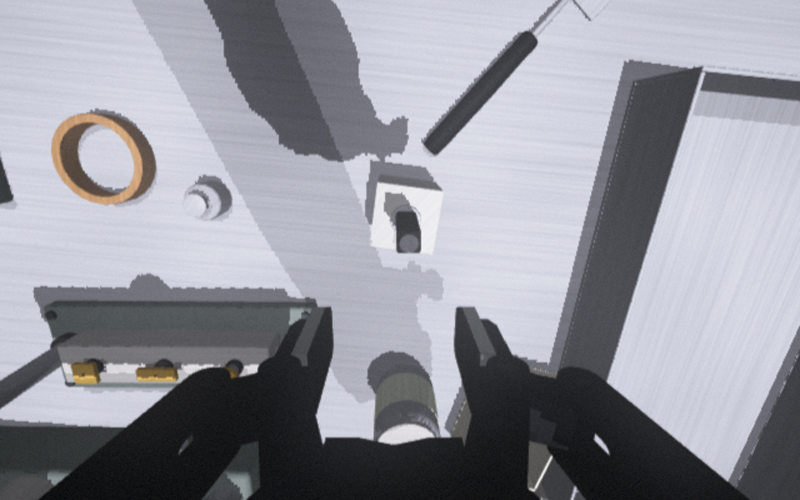

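The wrist view shows the stand top with corners at about (376,178), (442,189), (434,255) and (371,246). The probe handle's top is at (409,242), and the scraper, weight, tape and jar are all clear of it.

Run:
```python
from h import *
import pickle
c=pickle.load(open('w3.pkl','rb'));f=lambda u,v:((u+.5)/1.25-.5,(v+.5)/1.25-.5)
P=np.array([plane(c,*f(*p),.07) for p in [(376,178),(442,189),(434,255),(371,246)]])
print(P,P.mean(0),[np.linalg.norm(P[i]-P[i-1]) for i in range(4)])
e=P[1]-P[0]+P[2]-P[3];print('yaw edge',np.degrees(np.arctan2(e[1],e[0])))
g=c[0].astype(int).sum(2)/3
print(plane(c,*f(409,243),.146))
save('c3.png',c[0][130:215,285:365],7)
```

```text
[[0.3958 0.2287 0.07  ]
 [0.4    0.2885 0.07  ]
 [0.4625 0.2891 0.07  ]
 [0.4592 0.2291 0.07  ]] [0.4294 0.2588 0.07  ] [np.float64(0.06337558503288346), np.float64(0.05987174588588053), np.float64(0.06247268647162849), np.float64(0.06008091832250655)]
yaw edge 86.41124117169974
[0.4312 0.259  0.146 ]
```

View pics/c3.png

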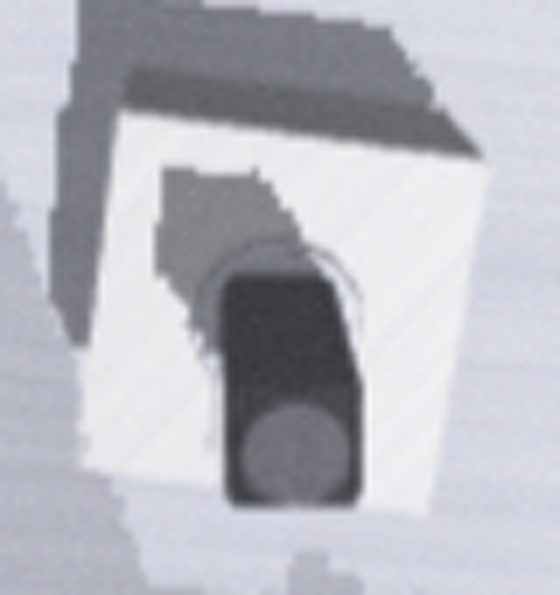

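The crop shows the stand's top corners at (118,112), (487,160), (428,515) and (85,465). The handle's top is centred at (295,452), with its sides aligned to the image, so its yaw is about the tool's, 95°.

Run:
```python
from h import *
import pickle
c=pickle.load(open('w3.pkl','rb'));f=lambda u,v:((u+.5)/7-.5+285,(v+.5)/7-.5+130)
P=np.array([plane(c,*f(*p),.07) for p in [(118,112),(487,160),(428,515),(85,465)]])
print(P,P.mean(0)); e=P[1]-P[0]+P[2]-P[3];print('yaw edge',np.degrees(np.arctan2(e[1],e[0])))
print(plane(c,*f(295,452),.146),plane(c,*f(228,495),.146),plane(c,*f(360,500),.146))
go([.4308,.259,.20],rot(95.4));go([.4308,.259,.101],rot(95.4))
```

```text
[[0.3994 0.2298 0.07  ]
 [0.4015 0.2894 0.07  ]
 [0.4617 0.2873 0.07  ]
 [0.4584 0.229  0.07  ]] [0.4302 0.2589 0.07  ]
yaw edge 87.34182215005869
[0.4311 0.2586 0.146 ] [0.4378 0.2505 0.146 ] [0.4369 0.2678 0.146 ]
d [0.0003 0.0107 0.0794] turn [-0.0003 -0.     -0.0012] clk 6.75 F [ 0.2114 -0.0793  0.1296]
d [0.0003 0.0107 0.1784] turn [-0.0003 -0.     -0.0012] clk 6.75 F [ 0.2114 -0.0793  0.1296]
```

>>> step_arm(delta_pos=[[0,0.006,0.03],[0,0.0107,0.07],[0,0.0107,0.11],[0,0.0107,0.15],[0,0.0107,0.178],[0,0.0107,0.178],[0,0.0107,0.178],[0,0.0107,0.178],[0,0.0107,0.178],[0,0.0107,0.178],[0,0.0107,0.178],[0,0.0107,0.178]], turn=[[0,0,0],[0,0,0],[0,0,0],[0,0,0],[0,0,0],[0,0,0],[0,0,0],[0,0,0],[0,0,0],[0,0,0],[0,0,0],[0,0,0]], jaw=[0.05,0.05,0.05,0.05,0.05,0.05,0.0,0.0,0.0,0.0,0.0,0.0])

```text
clock: 7.95
position: [0.4323, 0.2601, 0.1038]
tool_rot: [-0.046, 0.999, 0.001, 0.002]
wrist_force: [-0.4, -1.3, 6.6]
finger_gap: 0.0174
finger_force: 59.5
```

Run:
```python
from h import *
s=get_state();print(s)
```

```text
{'clock': 7.95, 'joints': array([ 0.542 , -0.0339, -0.2089,  1.3921, -0.0008,  0.449 ]), 'joint_vel': array([ 0.001 , -0.002 ,  0.0004,  0.0015,  0.0007,  0.0004]), 'joint_torque': array([  1.0123, -40.999 ,  43.5833,  -0.6255,   0.5957,  -0.0156]), 'position': array([0.4323, 0.2601, 0.1038]), 'tool_rot': array([-0.0465,  0.9989,  0.0005,  0.0018]), 'wrist_force': array([-0.3548, -1.2621,  6.5885]), 'moment': array([-0.5004,  0.0676, -0.0305]), 'finger_force': 59.505178928375244, 'finger_gap': 0.01739529219751472}
```

```bash
cat >> h.py <<'E'
L=.0918
SY=5.0
def axis(t=40,psi=None):
    psi=np.radians(SY if psi is None else psi);t=np.radians(t);return np.array([np.sin(t)*np.cos(psi),np.sin(t)*np.sin(psi),-np.cos(t)])
def tipgo(tip,t=40,off=np.zeros(3)):
    A=rot(90+SY,axis(t)); go(np.array(tip)-A@(np.array([0,0,L])+off),A)
E
python3 - <<'E'
from h import *
s=get_state();go(s['position']+[0,0,.14],rot(95.3))
tipgo([.522,.0875,.115])
E
```

```text
d [-0.0005  0.0001 -0.14  ] turn [0.0009 0.0036 0.0005] clk 7.95 F [-0.3548 -1.2621  6.5885]
d [-0.0146 -0.1797 -0.0817] turn [ 0.0029 -0.6945  0.0052] clk 7.95 F [-0.3548 -1.2621  6.5885]
```

>>> step_arm(delta_pos=[[0,0,-0.01],[0,0,-0.03],[0,0,-0.06],[0,0,-0.1],[0,0,-0.14],[0,0,-0.14],[0,0,-0.14]], turn=[[0,0,0],[0,0,0],[0,0,0],[0,0,0],[0,0,0],[0,0,0],[0,0,0]], jaw=[0,0,0,0,0,0,0])

```text
clock: 8.65
position: [0.4316, 0.2601, 0.2427]
tool_rot: [-0.047, 0.999, 0.001, 0.001]
wrist_force: [0.5, -0.2, -1.8]
finger_gap: 0.0172
finger_force: 58.7
```

Run:
```python
from h import *
s=get_state();print(s['position'],s['tool_rot'],s['finger_gap'])
tipgo([.522,.0875,.115])
c=cam('wrist');print(proj(c,s['position']+[0,0,-L]))
save('w4.png',c[0],1.25)
```

```text
[0.4316 0.2601 0.2427] [-0.0466  0.9989  0.0006  0.0011] 0.017240287585030097
d [-0.0148 -0.18    0.0572] turn [ 0.0032 -0.6959  0.0054] clk 8.65 F [ 0.5184 -0.1929 -1.7534]
[315.9288 208.589 ]
```

>>> step_arm(delta_pos=[[-0.001,-0.02,0],[-0.004,-0.05,0],[-0.007,-0.085,0.005],[-0.01,-0.12,0.01],[-0.012,-0.15,0.025],[-0.015,-0.18,0.04],[-0.015,-0.18,0.057],[-0.015,-0.18,0.057],[-0.015,-0.18,0.057],[-0.015,-0.18,0.057]], turn=[[0,-0.1,0],[0,-0.22,0],[0,-0.34,0],[0,-0.46,0],[0,-0.58,0],[0.003,-0.696,0.005],[0.003,-0.696,0.005],[0.003,-0.696,0.005],[0.003,-0.696,0.005],[0.003,-0.696,0.005]], jaw=[0,0,0,0,0,0,0,0,0,0])

```text
clock: 9.7
position: [0.4634, 0.0826, 0.1864]
tool_rot: [-0.042, 0.939, 0.015, 0.342]
wrist_force: [-0.6, 1.4, -1.3]
finger_gap: 0.0172
finger_force: 59.0
```

Run:
```python
from h import *
import pickle
s=get_state();print(s['position'],s['tool_rot'],s['joints'])
A=R.from_quat(s['tool_rot']).as_matrix()
c=cam('wrist');tip=s['position']+A@[0,0,L];print(tip,proj(c,tip)*1.25)
for p in ([.6237,-.0537,.0755],[.619,.0214,.0774],[.6118,.0953,.0847]):print(proj(c,p)*1.25)
D={'wrist':c,'side':cam('side'),'scene':cam('scene')};pickle.dump(D,open('d5.pkl','wb'))
for n in('side','scene'):print(n,proj(D[n],tip))
save('w5.png',c[0],1.25)
```

```text
[0.4634 0.0826 0.1864] [-0.0417  0.9388  0.0148  0.3417] [ 0.2301 -0.8432 -0.7773  0.9437 -0.0914  0.1084]
[0.5222 0.0878 0.1161] [395.245  260.8513]
[224.6077 273.2898]
[310.1118 276.2578]
[394.2351 283.2738]
side [323.5292 174.0762]
scene [362.0245 219.7361]
```

View pics/w5.png

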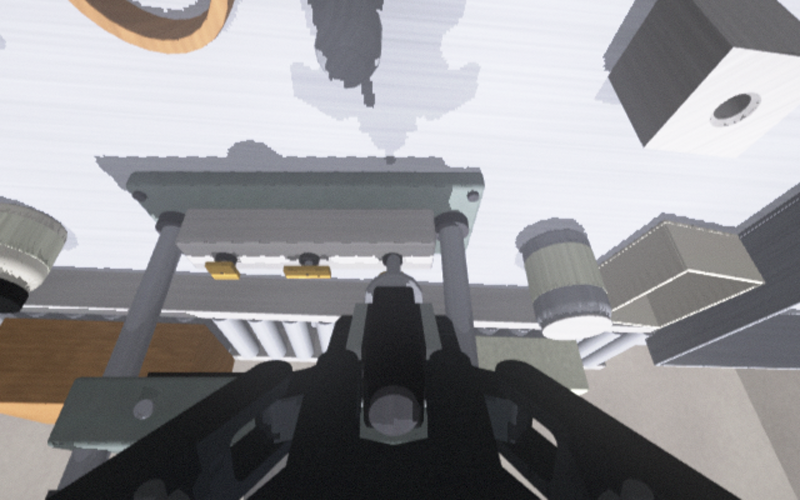

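The wrist view shows the tip at about (391,257), in front of the round stud. The square cap is at (222,271), the long cap at (307,272), and the prediction agrees to a few pixels. I'll refine the studs over several views from their brass masks, and the tip from its edges.

Run:
```python
from h import *
import pickle
D0=pickle.load(open('d.pkl','rb'));D5=pickle.load(open('d5.pkl','rb'))
V={'side':D0['side'],'scene':D0['scene'],'w3':pickle.load(open('w3.pkl','rb')),'w5':D5['wrist']}
G={'sq':[.6237,-.0537,.0755],'long':[.619,.0214,.0774],'round':[.6118,.0953,.0847]}
O={k:{} for k in G}
for n,c in V.items():
    h=cv2.cvtColor(c[0],cv2.COLOR_RGB2HSV);m=((h[...,0]>12)&(h[...,0]<30)&(h[...,1]>130)&(h[...,2]>60)).astype(np.uint8)
    N,_,st,ce=cv2.connectedComponentsWithStats(m)
    for k,p in G.items():
        q=proj(c,p)
        for i in range(1,N):
            if st[i,4]>15 and np.hypot(*(ce[i]-q))<12: O[k].setdefault(n,ce[i]);print(n,k,st[i],ce[i],q)
for k in O:
    ns=list(O[k]);
    X=tri([V[n] for n in ns],[O[k][n] for n in ns]);print(k,X,{n:np.round(proj(V[n],X)-O[k][n],1) for n in ns})
c=D5['wrist'];g=(c[0].astype(int).sum(2)//3)
print(g[196:226:2,302:330])
```

```text
side sq [369 196   7   4  16] [372.4375 197.5   ] [370.7521 197.857 ]
scene sq [291 247   9   8  58] [295.0862 250.6034] [294.9962 249.8382]
scene long [319 252  15   5  62] [325.9516 254.0968] [325.9169 253.8695]
scene round [354 253   9   8  55] [358.0909 256.2182] [357.5409 255.5703]
w3 sq [ 58 292  20  14 188] [ 67.2872 299.1223] [ 68.2402 299.9122]
w3 long [110 296  31   8 147] [125.6463 300.3333] [125.9819 302.3657]
sq [ 0.6261 -0.0549  0.0752] {'side': array([-0.9,  0.4]), 'scene': array([-0.9, -0.1]), 'w3': array([0.5, 2.1])}
long [0.6175 0.0206 0.0753] {'scene': array([-0.2, -0.2]), 'w3': array([0.6, 0. ])}
round [1.8114 0.2315 1.425 ] {'scene': array([ 0., -0.])}
[[149 153 148 149 150 150 149 149 148 150 147 150 149 147 150 149 148 147
  152 148 150 149 153 146 147 149 151 150]
 [146 147 147 148 147 145 149 149 146 144 146 148 144 147 147 147 145 144
  145 148 146 145 144 146 146 148 146 145]
 [150 149 152 151 147 151 150 148 147 149 149 148 146 146 148 148 146 148
  148 149 150 148 150 148 149 149 148 148]
 [147 146 146 148 146 143 133 128 120  99  97  96  95  98 108 113 1
[... 637 characters left out ...]
229 230 229 229 229 228 222 143 100  98 100  99  96  99  95  96  98 105
  167 225 228 227 229 228 227 228 228 229]
 [236 236 235 233 221 213 202 132 100  95  97 100  99  97  96  96  97 106
  160 209 228 236 236 236 236 235 236 237]
 [235 219 162 119 102  98  98  95 100  94  99  95  99  96  96  95  98  97
   97 102 119 181 219 231 236 238 239 239]
 [166 108  96  98 100 101  98 102 104 104 106 105 104 108 102 107 107 103
  105 101  99 100  98 111 142 187 218 231]
 [ 98  97 100 106 106 104 104 103 103 104 102 101 104 103 104 106 102 103
  101 103 104 104 102 103 100  97 102 113]
 [105 107 107 107 103 103 106 103 105 106 105 104 107 107 104 104 104 107
  103 103 106 106 107 108 109 132 136 123]]
```

Run:
```python
from h import *
import pickle
D5=pickle.load(open('d5.pkl','rb'));c=D5['wrist'];s=get_state();A=R.from_quat(s['tool_rot']).as_matrix()
print(s['position'],c[3],c[2][:,2])
b=s['position']+A@[0,0,L-.004];q=proj(c,b);print('ball pred',q,'depth',(c[2].T@(b-c[3]))[2])
for o in ([.001,0,0],[0,.001,0],[0,0,.001]):print(proj(c,b+A@o)-q)
h=cv2.cvtColor(c[0],cv2.COLOR_RGB2HSV)
m=((h[...,0]>8)&(h[...,0]<32)&(h[...,1]>120)).astype(np.uint8);m[:200]=0;m[235:]=0
N,_,st,ce=cv2.connectedComponentsWithStats(m)
for i in range(1,N):
    if st[i,4]>15:print(st[i],ce[i],plane(c,*ce[i],.074))
for n in('side','scene'):
    k=D5[n];p=proj(k,b);print(n,p);u,v=np.round(p).astype(int);g=k[0].astype(int).sum(2)//3;print(g[v-8:v+9,u-10:u+11])
```

```text
[0.4632 0.0826 0.1858] [0.3178 0.0685 0.2396] [ 0.8388  0.0738 -0.5394]
ball pred [316.1784 209.5899] depth 0.23583872666515585
[ 0.0011 -1.2243]
[ 1.2938 -0.001 ]
[-0.0067 -0.4232]
[170 213  21  10  88] [179.5682 219.2159] [ 0.6279 -0.0553  0.074 ]
[247 217  17   5  34] [255.3824 219.6471] [0.6214 0.0288 0.074 ]
[229 218  15   3  18] [235.8333 219.7778] [0.6236 0.007  0.074 ]
side [322.8781 173.8435]
[[ 38  44  48  93 131 149 156 159 160 158 157 158 156 157 156 155 155 156
  154 131  63]
 [ 31  31  29  66 107 143 157 157 158 159 157 158 156 155 155 155 153 155
  156 131  63]
 [ 34  30  36 107  83 138 158 156 156 157 158 156 157 156 153 155 154 154
  155 130  62]
 [ 32  32  83 107  68 120 152 156 156 157 158 157 157 156 156 154 154 154
  154 114  61]
 [ 33  52  87  73  60  79 109 143 155 155 156 157 157 156 156 154 153 154
  154 104  62]
 [ 49  58  80 106 108  59  66  97 130 151 155 156 157 157 156 155 153 153
  154  92  61]
 [128 129 135 145 145 129  90  61  81 110 135 154 155 157 157 156 155 153
  118  72  61]
 [153 154 155 156 154 154 140 108  71  66  88 135 153 156 157 156 133 13
[... 1658 characters left out ...]
1 121 125 126 128 130 130 130 133 133 133 134 136 137 136 137
  137 136 136]
 [ 89  93  96  99 102 106 109 113 115 117 120 122 121 122 125 129 131 131
  132 133 133]
 [ 70  71  73  75  77  81  84  85  89  91  94  97  98  93 102 111 115 116
  119 118 121]
 [ 67  67  66  67  67  67  69  69  71  73  73  75  74  73  79  83  88  91
   94  95  96]
 [ 67  65  66  67  67  67  68  67  68  67  67  67  68  67  69  70  72  72
   74  74  73]
 [ 65  65  66  66  67  68  67  67  67  68  67  68  67  67  66  66  68  69
   67  68  68]
 [ 66  65  65  66  65  66  66  66  66  66  66  66  66  68  68  67  67  68
   68  68  68]
 [ 65  65  66  66  66  65  66  66  66  65  64  65  68  66  68  68  67  68
   67  67  66]]
```

Run:
```python
from h import *
o=np.array([.0007,0,0])
tipgo([.6125,.0955,.098],40,o)
```

```text
d [-0.0591 -0.0002  0.0718] turn [ 0.0002 -0.0007  0.0015] clk 9.85 F [-0.3578  0.4324 -1.4499]
```

>>> step_arm(delta_pos=[[-0.01,0,0.012],[-0.022,0,0.026],[-0.034,0,0.042],[-0.046,0,0.056],[-0.055,0,0.067],[-0.059,0,0.072],[-0.059,0,0.072],[-0.059,0,0.072],[-0.059,0,0.072]], turn=[[0,0,0],[0,0,0],[0,0,0],[0,0,0],[0,0,0],[0,0,0],[0,0,0],[0,0,0],[0,0,0]], jaw=[0,0,0,0,0,0,0,0,0])

```text
clock: 10.75
position: [0.5536, 0.09, 0.1673]
tool_rot: [-0.041, 0.939, 0.014, 0.341]
wrist_force: [-0.5, 0.0, -1.8]
finger_gap: 0.0173
finger_force: 59.1
```

Run:
```python
from h import *
import pickle
s=get_state();A=R.from_quat(s['tool_rot']).as_matrix();print(s['joints'],s['position']+A@[.0007,0,L],s['wrist_force'])
c=cam('wrist')
w=c[0][175:245,170:370];save('w6.png',w,4)
for p in ([.6255,-.054,.0755],[.619,.0208,.0774],[.6125,.0955,.0847],s['position']+A@[.0007,0,L-.004]):print((proj(c,p)-[170,175])*4)
pickle.dump(c,open('w6.pkl','wb'))
```

```text
[ 0.1958 -0.5735 -0.6856  0.7652 -0.07    0.0822] [0.6118 0.0951 0.0965] [-0.4513  0.0475 -1.8361]
[-142.7401   45.6523]
[220.5368  53.5597]
[586.3702  83.5533]
[584.8965 138.0341]
```

View pics/w6.png

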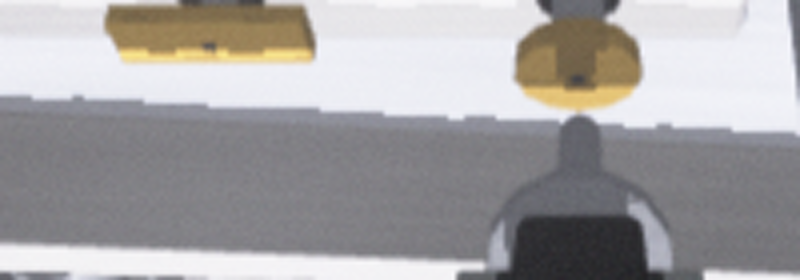

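The crop shows the round cap's centre dot at (576,80) and the tip ball at (580,137), so the tip needs about -0.8 mm in y. The long cap's dot is at (210,47). This is the last picture I can view. Now I'll descend and feel for the cap.

```bash
cat >> h.py <<'E'
OFF=np.array([.0007,0,0])
def tip():
    s=get_state();A=R.from_quat(s['tool_rot']).as_matrix();t=s['position']+A@(OFF+[0,0,L]);print('tip',t,'F',s['wrist_force'],'clk',s['clock'],'down1mm',A.T@[0,0,-.001],'gap',s['finger_gap'],'j2',s['joints'][1]);return t
E
python3 - <<'E'
from h import *
tip();tipgo([.6125,.0943,.0885],40,OFF);tipgo([.6125,.0943,.0855],40,OFF)
E
```

```text
tip [0.6118 0.095  0.0965] F [ 0.6226 -0.0162 -0.4044] clk 10.8 down1mm [0.0006 0.     0.0008] gap 0.017546077437811714 j2 -0.5736210984959937
d [ 0.0048 -0.0008  0.0066] turn [-0.0005 -0.0014  0.001 ] clk 10.8 F [ 0.6226 -0.0162 -0.4044]
d [ 0.0067 -0.0008  0.0089] turn [-0.0005 -0.0014  0.001 ] clk 10.8 F [ 0.6226 -0.0162 -0.4044]
```

```bash
cat >> h.py <<'E'
def force(n=6):
    f=[]
    for i in range(n): get_image('wrist'); f.append(get_state()['wrist_force'])
    f=np.array(f);print('F',f.mean(0),'sd',f.std(0),'z',f[:,2]);return f.mean(0)
E
python3 -c "
from h import *
force(8)"
```

```text
F [-0.1969 -0.0702 -1.0212] sd [0.3687 0.5055 0.3507] z [-1.0605 -1.3793 -0.3844 -0.9643 -0.6105 -1.4823 -1.0132 -1.2748]
```

>>> step_arm(delta_pos=[[0.003,-0.001,0.004],[0.005,-0.001,0.0066],[0.005,-0.001,0.0066],[0.005,-0.001,0.0066]], turn=[[0,0,0],[0,0,0],[0,0,0],[0,0,0]], jaw=[0,0,0,0])

```text
clock: 11.6
position: [0.5543, 0.0889, 0.1583]
tool_rot: [-0.041, 0.939, 0.014, 0.341]
wrist_force: [-0.2, 0.6, -1.3]
finger_gap: 0.0174
finger_force: 59.1
```

```bash
python3 -c "
from h import *
tip();force(6)"
```

```text
tip [0.6124 0.0939 0.0873] F [-0.1817  0.5608 -1.3335] clk 11.6 down1mm [0.0006 0.     0.0008] gap 0.01742554601578691 j2 -0.5698843624042312
F [-0.0022  0.3661 -1.3318] sd [0.3574 0.3212 0.496 ] z [-0.3151 -1.4009 -1.4425 -1.3076 -1.5978 -1.927 ]
```

>>> step_arm(delta_pos=[[0.0006,0,0.0008],[0.0013,0,0.0015],[0.0013,0,0.0015]], turn=[[0,0,0],[0,0,0],[0,0,0]], jaw=[0,0,0])

```text
clock: 12.2
position: [0.5543, 0.089, 0.1565]
tool_rot: [-0.041, 0.939, 0.014, 0.341]
wrist_force: [0.0, -1.0, 0.4]
finger_gap: 0.0172
finger_force: 59.1
```

```bash
python3 -c "
from h import *
tip();force(5)"
```

```text
tip [0.6124 0.094  0.0856] F [ 0.0268 -0.9543  0.383 ] clk 12.2 down1mm [0.0006 0.     0.0008] gap 0.017214612281932145 j2 -0.5698706817534666
F [-0.008  -0.1457 -1.0973] sd [0.7524 0.3876 0.5409] z [-1.1312 -1.0321 -1.2908 -0.1776 -1.855 ]
```

>>> step_arm(delta_pos=[[0.0006,0,0.0008],[0.0013,0,0.0015],[0.0013,0,0.0015]], turn=[[0,0,0],[0,0,0],[0,0,0]], jaw=[0,0,0])

```text
clock: 12.75
position: [0.5545, 0.089, 0.1549]
tool_rot: [-0.041, 0.939, 0.014, 0.341]
wrist_force: [0.6, -0.3, 0.8]
finger_gap: 0.0173
finger_force: 59.1
```

```bash
python3 -c "
from h import *
tip();force(5)"
```

```text
tip [0.6127 0.094  0.084 ] F [ 0.6372 -0.268   0.8319] clk 12.75 down1mm [0.0006 0.     0.0008] gap 0.01731207351387264 j2 -0.5696141843315051
F [-0.2433  0.1017  0.8308] sd [0.4629 0.3723 0.4378] z [1.3318 0.1851 0.8967 1.2466 0.4941]
```

>>> step_arm(delta_pos=[[0.0007,0,0.0009],[0.0015,0,0.0018],[0.0015,0,0.0018],[0.0015,0,0.0018],[0.0015,0,0.0018],[0.0015,0,0.0018],[0.0015,0,0.0018]], turn=[[0,0,0],[0,0,0],[0,0,0],[0,0,0],[0,0,0],[0,0,0],[0,0,0]], jaw=[0,0,0,0,0,0,0])

```text
clock: 13.7
position: [0.5543, 0.089, 0.1523]
tool_rot: [-0.041, 0.939, 0.014, 0.341]
wrist_force: [-1.8, 0.5, 2.3]
finger_gap: 0.0173
finger_force: 59.3
```

```bash
python3 -c "
from h import *
tip();force(10)"
```

```text
tip [0.6124 0.094  0.0814] F [-1.836   0.4567  2.3036] clk 13.7 down1mm [0.0006 0.     0.0008] gap 0.017265941781839638 j2 -0.5691049751965666
F [-1.5434 -0.5596  2.0938] sd [0.5336 0.5729 0.3653] z [1.9824 1.2698 2.4262 1.9609 2.2335 1.781  2.5241 2.4232 1.9535 2.3834]
```

Run:
```python
from h import *
for p in ([.6125,.094,.098],[.6255,-.0554,.098],[.6255,-.0554,.082]): tipgo(p,40,OFF)
```

```text
d [-0.0105 -0.     -0.0127] turn [-0.0007 -0.0021  0.0009] clk 14.2 F [-2.3828  0.1798  2.3834]
d [-0.0103 -0.15   -0.0127] turn [-0.0007 -0.0021  0.0009] clk 14.2 F [-2.3828  0.1798  2.3834]
d [-0.0001 -0.15   -0.0004] turn [-0.0007 -0.0021  0.0009] clk 14.2 F [-2.3828  0.1798  2.3834]
```

>>> step_arm(delta_pos=[[-0.005,0,-0.006],[-0.0105,0,-0.0127],[-0.0105,-0.03,-0.0127],[-0.0105,-0.065,-0.0127],[-0.0105,-0.1,-0.0127],[-0.0105,-0.13,-0.0127],[-0.0105,-0.148,-0.0127],[-0.0105,-0.15,-0.0127],[-0.005,-0.15,-0.006],[0,-0.15,-0.0004],[0,-0.15,-0.0004],[0,-0.15,-0.0004]], turn=[[0,0,0],[0,0,0],[0,0,0],[0,0,0],[0,0,0],[0,0,0],[0,-0.002,0],[0,-0.002,0],[0,-0.002,0],[0,-0.002,0],[0,-0.002,0],[0,-0.002,0]], jaw=[0,0,0,0,0,0,0,0,0,0,0,0])

```text
clock: 15.4
position: [0.567, -0.0595, 0.1522]
tool_rot: [-0.042, 0.939, 0.015, 0.341]
wrist_force: [-0.5, 0.8, -1.8]
finger_gap: 0.0174
finger_force: 59.3
```

Run:
```python
from h import *
import pickle
t=tip();force(4);c=cam('wrist')
b=proj(c,t+[-.0026,0,.0031]);q=proj(c,[.6255,-.0554,.077]);print('ball',b,'sq',q)
h=cv2.cvtColor(c[0],cv2.COLOR_RGB2HSV);m=((h[...,0]>8)&(h[...,0]<32)&(h[...,1]>90)).astype(np.uint8);m[:170]=0;m[240:]=0
N,_,st,ce=cv2.connectedComponentsWithStats(m)
for i in range(1,N):
    if st[i,4]>40:print(st[i],ce[i])
g=c[0].astype(int).sum(2)//3;u,v=np.round(q).astype(int);print(g[178:216:2,u-16:u+18])
```

```text
tip [ 0.6252 -0.0544  0.0813] F [-0.5157  0.8351 -1.7702] clk 15.4 down1mm [0.0006 0.     0.0008] gap 0.017396618661250758 j2 -0.5277073487181742
F [-0.4111 -0.1645 -0.9801] sd [0.666  0.5443 0.2703] z [-0.8713 -1.4234 -0.6945 -0.9311]
ball [317.4286 208.0309] sq [315.796  201.8462]
[301 186  29  20 531] [315.1205 195.0885]
[385 191  52  13 638] [410.3856 196.9545]
[490 195  37  22 584] [507.9195 205.2055]
[[141 134 110 103 106 105  90  77  68  66  61  62  63  66  64  63  65  61
   65  63  65  66  66  71  92 102 102 101 110 126 131 142 144 141]
 [150 113 105 107 101  72  67  63  64  65  62  63  62  64  66  65  63  63
   70  63  61  63  64  65  69  72  97 110 117 115 132 149 151 161]
 [164 113 107 106  88  67  62  63  63  65  65  61  62  64  64  61  65  60
   63  61  61  64  66  65  61  68  95 182 213 219 237 239 239 240]
 [164 106 102  99  83  69  69  72  62  70  68  70  71  66  68  66  64  67
   65  70  71  65  70  68  70  72  91 121 146 215 238 242 242 242]
 [151 102  95  90  92  90  88  90  92  94  90  91  92  94  92  94  92  89
   92  95  90  90  94  91  93  99 100 106 107 124 18
[... 1289 characters left out ...]
 231 218 216 215 215 213 215 216 208 144 109 101  97 101  98  99  98
  101 145 210 219 219 218 219 219 218 221 226 235 238 236 238 236]
 [213 162 149 150 150 151 150 151 146 138 104  97  98 100 100 101 102  97
   99 115 204 217 216 215 215 219 233 235 235 235 236 236 236 236]
 [145 140 143 138 142 140 137 142 141 128 100  96  97 100 100 100 100 102
  100 104 127 138 142 140 145 140 152 155 155 154 155 153 152 154]
 [126 126 127 126 128 130 128 130 130 118  99  98  99 104 100  99  98  97
  100  99 117 133 136 140 137 137 138 139 140 141 142 136 139 142]
 [126 125 124 127 126 124 127 125 125 115  98  97  99 100 100 102 102  98
  100  99 113 122 126 126 127 127 123 123 125 124 128 129 127 128]]
```

The tip is aligned with the square cap: cap columns 301-329 against tip centre 314.7, and the rows match to about 1 mm. I'll feel downwards.

>>> step_arm(delta_pos=[[0.0007,0,0.0009],[0.0013,0,0.0016],[0.0013,0,0.0016],[0.0013,0,0.0016]], turn=[[0,0,0],[0,0,0],[0,0,0],[0,0,0]], jaw=[0,0,0,0])

```text
clock: 16.05
position: [0.5672, -0.0605, 0.1506]
tool_rot: [-0.041, 0.939, 0.014, 0.342]
wrist_force: [-0.4, 1.9, -1.2]
finger_gap: 0.0173
finger_force: 59.3
```

```bash
python3 -c "
from h import *
tip();force(5)"
```

```text
tip [ 0.6254 -0.0555  0.0798] F [-0.4224  1.8528 -1.1698] clk 16.05 down1mm [0.0006 0.     0.0008] gap 0.017327581991569974 j2 -0.5269539862464667
F [-0.4489  0.0331 -1.1583] sd [0.1421 0.355  0.2699] z [-1.0377 -1.2765 -1.5721 -0.7528 -1.1522]
```

>>> step_arm(delta_pos=[[0.0007,0,0.0009],[0.0013,0,0.0016],[0.0013,0,0.0016],[0.0013,0,0.0016]], turn=[[0,0,0],[0,0,0],[0,0,0],[0,0,0]], jaw=[0,0,0,0])

```text
clock: 16.7
position: [0.5672, -0.0605, 0.1486]
tool_rot: [-0.041, 0.939, 0.014, 0.342]
wrist_force: [-0.6, -0.4, -2.2]
finger_gap: 0.0173
finger_force: 59.3
```

```bash
python3 -c "
from h import *
tip();force(5)"
```

```text
tip [ 0.6255 -0.0555  0.0778] F [-0.5563 -0.355  -2.1628] clk 16.7 down1mm [0.0006 0.     0.0008] gap 0.01725610145299352 j2 -0.5262821664499728
F [-0.169   0.0875 -1.3275] sd [0.5338 0.3076 0.4067] z [-1.0433 -0.893  -1.1529 -2.0271 -1.5214]
```

>>> step_arm(delta_pos=[[0.0007,0,0.0009],[0.0013,0,0.0016],[0.0013,0,0.0016],[0.0013,0,0.0016]], turn=[[0,0,0],[0,0,0],[0,0,0],[0,0,0]], jaw=[0,0,0,0])

```text
clock: 17.35
position: [0.5674, -0.0605, 0.1467]
tool_rot: [-0.041, 0.939, 0.014, 0.342]
wrist_force: [-0.4, 0.4, 0.2]
finger_gap: 0.0173
finger_force: 59.3
```

```bash
python3 -c "
from h import *
tip();force(6)"
```

```text
tip [ 0.6256 -0.0555  0.076 ] F [-0.3797  0.3694  0.221 ] clk 17.35 down1mm [0.0006 0.     0.0008] gap 0.017321305319101858 j2 -0.5256809919626592
F [-1.096  -0.0575  0.1486] sd [0.3777 0.6528 0.4184] z [ 0.4966 -0.3105 -0.142  -0.3386  0.5649  0.6215]
```

>>> step_arm(delta_pos=[[0.0007,0,0.0009],[0.0015,0,0.0018],[0.0022,0,0.0026],[0.0022,0,0.0026],[0.0022,0,0.0026],[0.0022,0,0.0026],[0.0022,0,0.0026],[0.0022,0,0.0026]], turn=[[0,0,0],[0,0,0],[0,0,0],[0,0,0],[0,0,0],[0,0,0],[0,0,0],[0,0,0]], jaw=[0,0,0,0,0,0,0,0])

```text
clock: 18.45
position: [0.5671, -0.0604, 0.143]
tool_rot: [-0.041, 0.939, 0.015, 0.342]
wrist_force: [-2.1, 0.3, 2.1]
finger_gap: 0.0169
finger_force: 59.8
```

```bash
python3 -c "
from h import *
tip();force(10)
for p in ([.6255,-.0555,.095],[.6190,.0192,.095],[.6190,.0192,.080]): tipgo(p,40,OFF)"
```

```text
tip [ 0.6254 -0.0553  0.0722] F [-2.1351  0.2602  2.1278] clk 18.45 down1mm [0.0006 0.     0.0008] gap 0.01691250574324669 j2 -0.5246644454375731
F [ 0.3847 -0.4879  1.8486] sd [0.9753 0.7248 0.5554] z [2.9821 2.2613 1.9835 2.1915 1.7431 1.9907 1.1241 1.1449 1.8804 1.1845]
d [-0.0143  0.     -0.0173] turn [-0.001   0.0003  0.001 ] clk 18.95 F [ 1.1329 -0.4193  1.1845]
d [-0.0144  0.075  -0.0173] turn [-0.001   0.0003  0.001 ] clk 18.95 F [ 1.1329 -0.4193  1.1845]
d [-0.0047  0.075  -0.0058] turn [-0.001   0.0003  0.001 ] clk 18.95 F [ 1.1329 -0.4193  1.1845]
```

```bash
python3 -c "
from h import *
t=tip();force(6);tip()
c=cam('wrist');print(proj(c,t+[-.0026,0,.0031]));g=c[0].astype(int).sum(2)//3
print(g[192:218:2,300:332])"
```

```text
tip [ 0.6257 -0.0556  0.0726] F [ 1.1329 -0.4193  1.1845] clk 18.95 down1mm [0.0006 0.     0.0008] gap 0.017597211531184632 j2 -0.5246344967312969
F [ 0.2673 -0.537   1.8974] sd [0.3685 0.4268 0.3668] z [2.1953 2.34   1.6599 1.6134 1.3627 2.2133]
tip [ 0.6255 -0.0555  0.0724] F [ 0.724  -0.5483  2.2133] clk 19.25 down1mm [0.0006 0.     0.0008] gap 0.01711675190912016 j2 -0.5246317532721809
[316.3072 209.9314]
[[162 116  97  96  95  85  88  83  86  83  86  84  86  84  81  84  84  82
   82  82  86  85  90  90  89  88  90 100  96  96 115 189]
 [161 108 101 101  95  93  97  94  90  92  92  92  93  92  93  90  94  93
   90  94 100 100 101 102  98  99 104 100 103 104 121 216]
 [155 107 105 107  96 103 100  96  97  95  95  96  91  92  96  94  94  96
   94  96 104 105 103 109 104 107 105 107 105 106 125 213]
 [184 128 124 123 125 125 124 125 124 123  95  92  91  97  95  92  97  92
   95 101 121 124 125 126 124 121 123 125 127 124 129 205]
 [217 138 121 119 119 122 121 120 121  95  92  89  92  90  91  90  92  83
   90  96 115 120 121 121 120 118 122 120 123 118 131 197]
 [218 152 123 122 122 
[... 342 characters left out ...]
0 171 170 168 168 169 168 185 230]
 [236 197 198 201 203 203 203 203 201 183 117  96  99  99 100  98  95  99
  101 122 200 203 202 204 203 203 203 202 203 203 211 238]
 [236 213 177 186 183 181 183 182 182 161 110  97 101 100  96 102  98  97
  100 108 163 183 184 184 181 183 184 184 183 186 216 236]
 [235 232 199 201 203 205 202 202 200 158 105  99  98  99  98  98  98  98
   99 109 169 199 202 205 204 205 202 204 202 207 232 237]
 [216 215 213 214 215 213 213 213 212 158 107  99 101  98 100  98  98  98
  101 108 177 229 234 233 234 235 233 234 235 234 237 237]
 [140 140 140 142 142 139 141 140 140 113  98  96  99 100 102 101 100  96
   99 100 121 150 149 153 148 152 152 151 152 161 212 217]]
```

>>> step_arm(delta_pos=[[-0.006,0,-0.007],[-0.0145,0,-0.0173],[-0.0145,0.03,-0.0173],[-0.0145,0.06,-0.0173],[-0.0145,0.075,-0.0173],[-0.0145,0.075,-0.0173],[-0.0073,0.075,-0.0089],[-0.0073,0.075,-0.0089],[-0.0073,0.075,-0.0089],[-0.0073,0.075,-0.0089]], turn=[[0,0,0],[0,0,0],[0,0,0],[0,0,0],[0,0,0],[0,0,0],[0,0,0],[0,0,0],[0,0,0],[0,0,0]], jaw=[0,0,0,0,0,0,0,0,0,0])

```text
clock: 20.3
position: [0.5606, 0.0135, 0.1546]
tool_rot: [-0.041, 0.939, 0.014, 0.342]
wrist_force: [-1.0, -0.3, -0.7]
finger_gap: 0.017
finger_force: 59.4
```

Run:
```python
from h import *
force(5);t=tip();c=cam('wrist')
print('ball',proj(c,t+[-.0026,0,.0031]))
h=cv2.cvtColor(c[0],cv2.COLOR_RGB2HSV);m=((h[...,0]>8)&(h[...,0]<32)&(h[...,1]>90)).astype(np.uint8);m[:170]=0;m[240:]=0
N,_,st,ce=cv2.connectedComponentsWithStats(m)
for i in range(1,N):
    if st[i,4]>40:print(st[i],ce[i])
g=c[0].astype(int).sum(2)//3;print(g[180:214:1,298:334:2])
```

```text
F [ 0.0545  0.0999 -1.4964] sd [0.2396 0.319  0.3616] z [-1.5513 -1.9646 -1.457  -0.8589 -1.6501]
tip [0.6189 0.0191 0.084 ] F [ 0.1484  0.1638 -1.6501] clk 20.55 down1mm [0.0006 0.     0.0008] gap 0.017221443521396953 j2 -0.5741574538198081
ball [316.5149 209.5348]
[205 184  34  20 566] [221.53   193.5088]
[291 189  50  15 650] [315.8231 195.6892]
[397 193  32  22 532] [412.0771 203.7763]
[[111 110 107 108  64  65  62  66  67  65  66  71  69  64  68 110 111 113]
 [107 109 109 108  68  69  66  64  66  61  65  74  70  71  69 112 110 112]
 [112 108 122 113  68  63  62  63  66  67  66  73  68  68  69 114 117 118]
 [115 121 165 161  65  65  68  65  77  79  72  64  68  66  75 162 166 164]
 [172 175 222 214  71  65  59  71  96 102  95  70  63  66  84 217 222 215]
 [224 227 228 222  70  64  62  89 104 110 104  77  64  63  88 225 228 227]
 [229 229 228 222  71  66  65  96 107 109 107  80  67  66  95 228 229 230]
 [216 215 216 212  88  68  65  99 103 104 104  83  68  70 103 216 220 216]
 [171 173 172 172  96  83  82  97  97  99 100  90  83  84 113 173 173 174]
 [113 111 110 109  99  98  92  9
[... 1143 characters left out ...]
238 237 238 238 237 238]
 [239 238 239 238 239 239 223 115 100 103 149 238 239 239 239 239 239 239]
 [237 238 239 239 238 238 173  98 104 100 111 235 239 239 239 239 238 238]
 [237 238 239 238 238 238 135 100 101 100 103 231 238 239 239 239 240 239]
 [235 238 237 237 238 235 122  98  98 103  99 224 238 238 239 239 239 238]
 [216 220 222 223 223 221 116  97 101 103  99 212 239 238 238 236 239 238]
 [155 155 154 157 155 156  99 101 100  98 102 190 223 223 222 222 236 239]
 [146 145 146 146 146 146 104 101 101 100 102 137 157 157 155 156 219 225]
 [141 145 143 145 142 143 103  96  97  98 101 121 141 143 145 143 157 159]
 [131 138 137 136 136 136 100 100 100  99  98 116 142 142 146 145 144 141]]
```

Run:
```python
from h import *
c=cam('wrist')
for x in (.616,.619,.622):
  for z in (.075,.077,.079,.081): print(x,z,proj(c,[x,.0205,z]),end=' ')
  print()
t=tip();print('ball pred',proj(c,t+[-.0026,0,.0031]),'nadir',proj(c,t+[-.0026,0,-.0009]), 'edges', [proj(c,[.619+d,.0205,.078]) [1] for d in(-.007,0,.007)],proj(c,[.612,.0205,.072])[1])
```

```text
0.616 0.075 [318.2268 196.3852] 0.616 0.077 [318.2414 198.5033] 0.616 0.079 [318.2562 200.6405] 0.616 0.081 [318.2711 202.797 ] 
0.619 0.075 [317.8635 198.4378] 0.619 0.077 [317.8763 200.5431] 0.619 0.079 [317.8893 202.6671] 0.619 0.081 [317.9025 204.8102] 
0.622 0.075 [317.5076 200.4486] 0.622 0.077 [317.5188 202.5411] 0.622 0.079 [317.53   204.6521] 0.622 0.081 [317.5414 206.7818] 
tip [0.6189 0.0192 0.0839] F [ 0.142   0.3938 -1.2346] clk 20.65 down1mm [0.0006 0.     0.0008] gap 0.017650047827220183 j2 -0.5741668410893037
ball pred [316.5745 209.4942] nadir [316.5599 205.0834] edges [np.float64(196.7912517976992), np.float64(201.60274517993952), np.float64(206.18687194555963)] 190.41411332236285
```

>>> step_arm(delta_pos=[[-0.0011,0.0005,0.001],[0.0002,0.0005,0.0026],[0.0015,0.0005,0.0041],[0.0015,0.0005,0.0041],[0.0015,0.0005,0.0041]], turn=[[0,0,0],[0,0,0],[0,0,0],[0,0,0],[0,0,0]], jaw=[0,0,0,0,0])

```text
clock: 21.15
position: [0.5619, 0.0149, 0.1503]
tool_rot: [-0.041, 0.939, 0.014, 0.342]
wrist_force: [0.0, -0.3, -1.2]
finger_gap: 0.0168
finger_force: 59.4
```

```bash
python3 -c "
from h import *
tip();force(5)"
```

```text
tip [0.6202 0.0199 0.0795] F [ 0.0498 -0.2813 -1.1774] clk 21.15 down1mm [0.0006 0.     0.0008] gap 0.01683514575755455 j2 -0.5689581703756517
F [ 0.1329  0.2106 -1.3421] sd [0.64   0.185  0.3299] z [-0.9557 -1.1314 -1.8318 -1.1668 -1.6247]
```

>>> step_arm(delta_pos=[[0.0007,0,0.0009],[0.0013,0,0.0016],[0.0013,0,0.0016],[0.0013,0,0.0016]], turn=[[0,0,0],[0,0,0],[0,0,0],[0,0,0]], jaw=[0,0,0,0])

```text
clock: 21.8
position: [0.5622, 0.0149, 0.1487]
tool_rot: [-0.041, 0.939, 0.014, 0.342]
wrist_force: [0.1, 0.0, -0.6]
finger_gap: 0.0173
finger_force: 59.4
```

```bash
python3 -c "
from h import *
tip();force(6)"
```

```text
tip [0.6204 0.0199 0.0779] F [ 0.1313  0.0116 -0.5793] clk 21.8 down1mm [0.0006 0.     0.0008] gap 0.017271357675241843 j2 -0.5685318255693194
F [ 0.5836  0.2573 -0.0635] sd [0.6319 0.2988 0.6228] z [-0.5049  0.9324  0.073  -0.1619 -1.0442  0.3248]
```

>>> step_arm(delta_pos=[[0.0007,0,0.0009],[0.0015,0,0.0018],[0.0022,0,0.0026],[0.0022,0,0.0026],[0.0022,0,0.0026],[0.0022,0,0.0026],[0.0022,0,0.0026],[0.0022,0,0.0026]], turn=[[0,0,0],[0,0,0],[0,0,0],[0,0,0],[0,0,0],[0,0,0],[0,0,0],[0,0,0]], jaw=[0,0,0,0,0,0,0,0])

```text
clock: 22.9
position: [0.562, 0.0148, 0.145]
tool_rot: [-0.041, 0.939, 0.014, 0.342]
wrist_force: [-2.2, -0.0, 1.5]
finger_gap: 0.0175
finger_force: 59.7
```

```bash
python3 -c "
from h import *
force(10);tip()
c=cam('wrist');g=c[0].astype(int).sum(2)//3;print(g[188:208,306:324:2])
tipgo([.6190,.0192,.1],40,OFF);tipgo([.51,.01,.115],40,OFF)"
```

```text
F [-2.0678 -0.4437  2.0584] sd [0.3591 0.4506 0.5421] z [3.0058 1.7366 1.5048 2.1557 1.9647 2.1576 2.9479 2.1021 1.8177 1.1912]
tip [0.6203 0.0199 0.0742] F [-1.9782 -0.367   1.1912] clk 23.4 down1mm [0.0006 0.     0.0008] gap 0.017327261812946897 j2 -0.5675554848714743
[[ 63  62  62  61  66  62  66  66  64]
 [ 62  60  63  62  65  62  67  66  70]
 [ 65  59  64  63  60  61  69  72  67]
 [ 63  63  61  63  65  60  63  61  62]
 [ 66  63  64  71  74  76  67  67  61]
 [ 71  68  69  81  92  93  82  69  69]
 [ 92  88  83  89  95  94  91  87  90]
 [100  94  95  92  93  91 100  96  97]
 [101  99  91  89  94  89  96 100  99]
 [103 102  92  90  89  95  96 101 101]
 [105 104  92  94  96  93  98 101 103]
 [116 114  98  94  92  94 106 107 108]
 [122 120  99  95  90  91 111 119 123]
 [120 117  95  90  91  91  92 120 119]
 [119 121  95  91  92  89  91 115 119]
 [126 121  93  89  95  93  90 116 120]
 [165 132 107  96 100 101  92 122 129]
 [202 171 130 100 102 101  98 161 167]
 [204 203 141 100  99 100 105 197 202]
 [205 196 120  99  99  98  99 193 206]]
d [-0.0155 -0.0006 -0.0206] turn [-0.0006 -0.0001  0.001 ] clk 23.45 F [-1.9747 -0.9147  1.6461]
d [ 0.0587 -0.0003 -0.1024] turn [-0.0006 -0.0001  0.001 ] clk 23.45 F [-1.9747 -0.9147  1.6461]
```

>>> step_arm(delta_pos=[[-0.006,0,-0.008],[-0.0155,0,-0.0206],[-0.005,0,-0.03],[0.015,0,-0.046],[0.038,0,-0.0656],[0.038,0,-0.0656]], turn=[[0,0,0],[0,0,0],[0,0,0],[0,0,0],[0,0,0],[0,0,0]], jaw=[0,0,0,0,0,0])

```text
clock: 24.05
position: [0.4891, 0.0085, 0.1715]
tool_rot: [-0.041, 0.939, 0.014, 0.342]
wrist_force: [1.1, 0.8, -0.0]
finger_gap: 0.017
finger_force: 59.5
```

Run:
```python
from h import *
tip();print(get_state()['joints'])
go([.4323,.2601,.245],rot(95.3))
```

```text
tip [0.5473 0.0135 0.1007] F [ 1.1314  0.7665 -0.0214] clk 24.05 down1mm [0.0006 0.     0.0008] gap 0.017043903321661568 j2 -0.7931856361253792
[-0.0219 -0.7932 -0.7863  0.882   0.0693 -0.0845]
d [-0.021   0.2555 -0.0788] turn [-0.0028  0.6985 -0.0045] clk 24.05 F [ 1.1314  0.7665 -0.0214]
```

>>> step_arm(delta_pos=[[-0.008,0.01,-0.03],[-0.02,0.04,-0.075],[-0.021,0.08,-0.079],[-0.021,0.12,-0.079],[-0.021,0.16,-0.079],[-0.021,0.2,-0.079],[-0.021,0.235,-0.079],[-0.021,0.2555,-0.079],[-0.021,0.2555,-0.079],[-0.021,0.2555,-0.079]], turn=[[0,0.05,0],[0,0.17,0],[0,0.3,0],[0,0.42,0],[0,0.54,-0.002],[-0.003,0.64,-0.0045],[-0.003,0.6985,-0.0045],[-0.003,0.6985,-0.0045],[-0.003,0.6985,-0.0045],[-0.003,0.6985,-0.0045]], jaw=[0,0,0,0,0,0,0,0,0,0])

```text
clock: 25.05
position: [0.4343, 0.2605, 0.2442]
tool_rot: [-0.047, 0.999, -0.0, -0.0]
wrist_force: [-0.6, 0.6, -1.6]
finger_gap: 0.017
finger_force: 59.4
```

Run:
```python
from h import *
import pickle
tip();s=get_state();print(s['position'],s['tool_rot'])
go([.432,.2601,.17],R.from_quat([-.0466,.9989,.0006,.0011]).as_matrix())
c=cam('wrist');g=c[0].astype(int).sum(2)//3
A=R.from_quat(s['tool_rot']).as_matrix();p=proj(c,s['position']+A@[0,0,L-.004]);print('ball',p,'hole',proj(c,[.431,.2588,.07]))
print(g[190:226:2,300:336])
```

```text
tip [0.4336 0.2604 0.1524] F [-0.6032  0.5972 -1.5928] clk 25.05 down1mm [-0.     0.     0.001] gap 0.017031286184818948 j2 -0.01443329291674955
[0.4343 0.2605 0.2442] [-0.0469  0.9989 -0.0002 -0.0005]
d [ 0.0023 -0.0002  0.0743] turn [-0.0014 -0.0032  0.0006] clk 25.05 F [-0.6032  0.5972 -1.5928]
ball [316.0873 210.5257] hole [314.3534 179.8996]
[[239 237 238 240 243 242 242 241 240 240 241 239 240 234 236 236 238 240
  242 244 243 243 243 239 239 240 242 243 241 242 243 244 244 244 244 243]
 [238 240 241 242 242 241 240 241 241 241 241 239 241 242 241 241 242 242
  243 243 241 239 239 240 243 242 242 241 243 244 244 243 243 243 242 245]
 [240 242 242 241 240 240 241 241 241 240 240 241 240 241 242 243 243 242
  241 240 238 239 242 242 241 241 243 243 244 243 243 243 242 243 245 245]
 [240 240 239 240 242 241 241 239 239 240 240 241 242 242 242 242 241 241
  238 240 242 242 242 241 242 243 243 243 244 242 243 243 246 245 243 242]
 [240 239 241 240 240 240 240 241 241 241 241 240 241 241 241 240 238 239
  240 241 241 241 242 243 243 243 243 243 242 243 244 244 242 242 242 241]
 [239 
[... 1231 characters left out ...]
  97  97  96 101  99  97 101
   99 106 139 182 193 198 195 199 224 225 224 223 224 222 222 223 215 214]
 [194 194 193 191 180 176 142 133 112 102  98  97 100 107 104 100 100 105
  104 103 104 113 125 154 176 189 216 225 224 224 220 204 200 201 199 201]
 [181 176 140 130 108 108 105 111 122 121 119 117 117 123 121 121 120 121
  120 125 122 114 109 107 106 114 125 154 177 189 193 199 194 198 196 197]
 [105 106 100 102 115 125 131 134 132 129 130 127 132 122 131 128 121 129
  129 134 133 134 131 129 122 116 111 104 104 110 127 175 190 193 195 192]
 [117 125 129 131 132 132 129 133 130 134 130 130 130 128 130 129 130 132
  129 131 132 131 135 131 130 130 130 127 121 115 107 111 135 186 193 194]]
```

>>> step_arm(delta_pos=[[0.0023,0,0.02],[0.0023,0,0.05],[0.0023,0,0.0743],[0.0023,0,0.0743],[0.0023,0,0.0743],[0.0023,0,0.0743]], turn=[[-0.0014,-0.0032,0],[-0.0014,-0.0032,0],[-0.0014,-0.0032,0],[-0.0014,-0.0032,0],[-0.0014,-0.0032,0],[-0.0014,-0.0032,0]], jaw=[0,0,0,0,0,0])

```text
clock: 25.7
position: [0.4324, 0.2599, 0.1723]
tool_rot: [-0.046, 0.999, 0.001, 0.002]
wrist_force: [0.9, -0.6, -0.5]
finger_gap: 0.0169
finger_force: 59.4
```

Run:
```python
from h import *
s=get_state();print(s['position'],s['tool_rot'])
go([.432,.2601,.104],R.from_quat([-.0466,.9989,.0006,.0011]).as_matrix())
force(4)
c=cam('wrist');g=c[0].astype(int).sum(2)//3
print(proj(c,[.431,.2588,.07]),proj(c,s['position']+[0,0,-L+.004]));print(g[196:222:1,298:336:2])
```

```text
[0.4324 0.2599 0.1723] [-0.0461  0.9989  0.0015  0.0025]
d [0.0007 0.     0.0683] turn [ 0.0016  0.0029 -0.0011] clk 25.7 F [ 0.9081 -0.6292 -0.4623]
F [-0.152   0.5939 -0.9806] sd [0.3764 0.1776 0.3733] z [-1.067  -0.5072 -0.8197 -1.5284]
[314.1803 202.9954] [315.5008 210.7483]
[[133 134 127 113 104 101 103 105 104 104 103  99 136 186 228 238 238 238
  238]
 [134 135 120 116 100 100  99 105 102 103 106  98 111 180 208 239 237 238
  238]
 [135 137 113 115 100 101 105 103 104 102 104  98 108 181 197 238 236 239
  239]
 [136 134 116 115  99 103 104 106 104 103 105 102 101 180 189 235 238 238
  239]
 [138 131 122 117  96 102 100 101 100 103 104 102 101 180 184 235 239 238
  239]
 [151 140 155 140  99 106 104  99  98 105 103 101 102 175 171 235 237 238
  240]
 [198 183 195 180 100 101 101  95  95 102 102  99  97 173 164 234 238 240
  238]
 [233 230 200 195  99 103  99 100  94 101 103 101 103 172 165 234 239 240
  240]
 [235 234 202 196 102 102  96  97  98 100 100 100 103 175 168 235 239 238
  238]
 [234 235 204 198 111 100  92  93 100  96  96  96 124 181 177 237 239 238
  238]
 [234 235 
[... 586 characters left out ...]
  89  85  87  89 136 213 220 238 236 235 239
  237]
 [231 207 213 215 212 199  97  89  90  89  87 151 216 221 231 234 237 238
  236]
 [230 209 216 215 210 204  99  89  87  90  89 154 217 218 217 234 238 237
  237]
 [230 213 217 214 207 193  97  91  93  89  93 143 212 214 212 234 237 235
  238]
 [224 212 214 209 193 146  97  94  93  90  93 121 189 207 211 232 236 238
  239]
 [214 213 210 193 147 108  95  96  98  92  93 100 125 181 210 220 237 238
  239]
 [213 212 194 147 104 101 103 103 103  94  98 101 101 126 189 212 237 239
  238]
 [214 193 145 105 100 112 119 118 118 114 113 119 105 102 126 190 236 239
  239]
 [210 148 106  97 111 130 127 125 126 128 127 126 116 105 102 132 216 237
  238]]
```

>>> step_arm(delta_pos=[[0.0005,0,0.008],[0.0005,0,0.016],[0.0005,0,0.025],[0.0005,0,0.035],[0.0005,0,0.045],[0.0005,0,0.055],[0.0005,0,0.062],[0.0005,0,0.064],[0.0005,0,0.064]], turn=[[0.0016,0.003,0],[0.0016,0.003,0],[0.0016,0.003,0],[0.0016,0.003,0],[0.0016,0.003,0],[0.0016,0.003,0],[0.0016,0.003,0],[0.0016,0.003,0],[0.0016,0.003,0]], jaw=[0,0,0,0,0,0,0,0,0])

```text
clock: 26.85
position: [0.4314, 0.26, 0.106]
tool_rot: [-0.046, 0.999, -0.0, -0.0]
wrist_force: [0.0, 0.1, -1.2]
finger_gap: 0.0173
finger_force: 59.4
```

```bash
python3 -c "
from h import *
force(5);s=get_state();print(s['position'],s['tool_rot'],s['moment'])"
```

```text
F [ 0.4087 -0.203  -1.3815] sd [0.2916 0.3682 0.5855] z [-1.5844 -1.3071 -1.8462 -0.2864 -1.8835]
[0.4317 0.2602 0.1068] [-0.0463  0.9989  0.0001  0.0002] [ 0.018   0.0116 -0.0196]
```

Inserted without touching, with about 3 mm left to go. I'll lower until it is seated, then open.

>>> step_arm(delta_pos=[[0,0,0.001],[0,0,0.002],[0,0,0.003],[0,0,0.0035],[0,0,0.0035]], turn=[[0,0,0],[0,0,0],[0,0,0],[0,0,0],[0,0,0]], jaw=[0,0,0,0,0])

```text
clock: 27.6
position: [0.4316, 0.2601, 0.1038]
tool_rot: [-0.046, 0.999, 0.0, 0.0]
wrist_force: [-2.6, -1.6, 6.0]
finger_gap: 0.0173
finger_force: 60.6
```

```bash
python3 -c "
from h import *
force(4);s=get_state();print(s['position'])"
```

```text
F [-2.7936 -1.0105  7.0378] sd [0.3521 0.0987 0.4886] z [7.8227 6.4803 6.9565 6.8916]
[0.4315 0.2601 0.1037]
```

Seated: Fz rose to about 7 N at the original height of 0.1038. Open and retreat straight up.

>>> step_arm(delta_pos=[[0,0,0],[0,0,0],[0,0,0],[0,0,0],[0,0,0],[0,0,-0.02],[0,0,-0.05],[0,0,-0.09],[0,0,-0.13],[0,0,-0.17],[0,0,-0.175],[0,0,-0.175]], turn=[[0,0,0],[0,0,0],[0,0,0],[0,0,0],[0,0,0],[0,0,0],[0,0,0],[0,0,0],[0,0,0],[0,0,0],[0,0,0],[0,0,0]], jaw=[0.05,0.05,0.05,0.05,0.05,0.05,0.05,0.05,0.05,0.05,0.05,0.05])

```text
clock: 29.0
position: [0.432, 0.2604, 0.2788]
tool_rot: [-0.046, 0.999, 0.0, 0.001]
wrist_force: [-0.5, -0.9, -0.1]
finger_gap: 0.0501
finger_force: 0.0
```

Run:
```python
from h import *
import pickle
s=get_state();print(s['position'],s['finger_gap'],s['clock'])
c=cam('wrist');S=cam('side');D=pickle.load(open('d.pkl','rb'))
g=c[0].astype(int).sum(2)//3
m=(g<75).astype(np.uint8);p=proj(c,[.4312,.2588,.146]);N,l,st,ce=cv2.connectedComponentsWithStats(m[:260])
for i in range(1,N):
    if st[i,4]>60 and np.hypot(*(ce[i]-p))<40:print(st[i],ce[i])
print('handle top',p,'bottom',proj(c,[.4312,.2588,.076]))
a=S[0].astype(int).sum(2)//3;b=D['side'][0].astype(int).sum(2)//3
print('side diff stand',np.abs(a-b)[140:190,262:295].max(),(np.abs(a-b)[140:190,262:295]>40).sum())
d=(np.abs(a-b)>40).astype(np.uint8);N,l,st,ce=cv2.connectedComponentsWithStats(d)
print([list(x) for x in st[1:] if x[4]>8])
def blk(im):
    g=im.astype(int).sum(2)//3;w=g[255:300,335:385];y,x=np.where(w<25);return x.mean()+335,y.mean()+255,len(x)
print('slider then/now',blk(D['side'][0]),blk(S[0]),proj(S,[.4143,-.2467,.06])-proj(S,[.4199,-.3003,.06]))
```

```text
[0.432  0.2604 0.2788] 0.05007863912016359 29.0
[306 168  17  24 290] [313.4448 176.8724]
handle top [314.0669 192.9279] bottom [314.0779 175.7136]
side diff stand 73 52
[[np.int32(116), np.int32(0), np.int32(142), np.int32(74), np.int32(5113)], [np.int32(281), np.int32(4), np.int32(7), np.int32(11), np.int32(26)], [np.int32(111), np.int32(44), np.int32(80), np.int32(54), np.int32(1886)], [np.int32(46), np.int32(62), np.int32(62), np.int32(26), np.int32(741)], [np.int32(100), np.int32(76), np.int32(9), np.int32(2), np.int32(13)], [np.int32(27), np.int32(81), np.int32(42), np.int32(36), np.int32(896)], [np.int32(270), np.int32(80), np.int32(6), np.int32(3), np.int32(11)], [np.int32(76), np.int32(89), np.int32(13), np.int32(33), np.int32(136)], [np.int32(112), np.int32(96), np.int32(55), np.int32(35), np.int32(993)], [np.int32(265), np.int32(96), np.int32(23), np.int32(27), np.int32(383)], [np.int32(108), np.int32(121), np.int32(75), np.int32(98), np.int32(2561)], [np.int32(41), np.int32(131), np.int32(99), np.int32(146), np.int32(3847)], [np.int32(156), np.int32(159), np.int32(40), np
[... 407 characters left out ...]
356), np.int32(273), np.int32(10), np.int32(13), np.int32(67)], [np.int32(106), np.int32(281), np.int32(10), np.int32(10), np.int32(26)], [np.int32(354), np.int32(283), np.int32(7), np.int32(8), np.int32(32)], [np.int32(96), np.int32(291), np.int32(8), np.int32(11), np.int32(36)], [np.int32(195), np.int32(300), np.int32(11), np.int32(6), np.int32(41)], [np.int32(134), np.int32(307), np.int32(71), np.int32(41), np.int32(880)], [np.int32(99), np.int32(309), np.int32(33), np.int32(24), np.int32(372)]]
slider then/now (np.float64(nan), np.float64(nan), 0) (np.float64(nan), np.float64(nan), 0) [-11.5956 -12.4979]<stdin>:15: RuntimeWarning: Mean of empty slice.
  ret = ret.dtype.type(ret / rcount)
```

The probe sits where it was, and the weight, tape and sealer are unchanged. I'll check quickly that releasing the slider didn't move it.

>>> step_arm(delta_pos=[[0,-0.045,0],[0,-0.09,0],[0,-0.135,0],[0,-0.18,0],[0,-0.225,0],[0,-0.27,0],[0,-0.315,0],[0,-0.36,0],[0,-0.405,0],[0,-0.45,0],[0,-0.49,0],[0,-0.5,0]], turn=[[0,0,0],[0,0,0],[0,0,0],[0,0,0],[0,0,0],[0,0,0],[0,0,0],[0,0,0],[0,0,0],[0,0,0],[0,0,0],[0,0,0]], jaw=[0.05,0.05,0.05,0.05,0.05,0.05,0.05,0.05,0.05,0.05,0.05,0.05])

```text
clock: 30.3
position: [0.4772, -0.2409, 0.2751]
tool_rot: [-0.045, 0.999, 0.001, -0.002]
wrist_force: [0.4, 0.4, -0.1]
finger_gap: 0.0498
finger_force: 0.0
```

Run:
```python
from h import *
force(4);c=cam('wrist');g=c[0].astype(int).sum(2)//3
print(get_state()['position'])
sl=proj(c,[.4143,-.2467,.0735]);pt=proj(c,[.452,-.2439,.041]);print(sl,pt)
u,v=np.round(sl).astype(int);print(g[v-10:v+12:2,u-14:u+15])
u,v=np.round(pt).astype(int);print(g[v-6:v+8:2,u-12:u+13])
```

```text
F [0.0458 0.4439 0.1799] sd [0.4886 0.6911 0.3876] z [-0.4881  0.4557  0.3465  0.4056]
[ 0.4777 -0.2367  0.2773]
[311.8135 118.6193] [311.5173 149.8852]
[[ 84  86  83  83  69  47  46  46  47  47  46  50 101 174  85  62  62  61
   60  57  51  65  84  86  84  88  88  86  86]
 [ 81  84  83  84  71  47  46  52  47  47  52  56  96 140  67  57  60  62
   62  56  52  62  84  90  88  88  85  88  88]
 [ 57  55  61  57  52  41  45  50  53  50  46  55  95 137  66  53  53  58
   58  54  53  49  55  57  54  53  51  54  53]
 [ 43  43  42  40  42  44  43  46  46  48  47  50  91 132  68  48  52  51
   52  50  45  46  43  48  48  52  47  52  51]
 [ 46  47  46  45  46  40  41  46  46  46  50  52  90 133  63  48  47  46
   53  48  47  48  44  46  49  51  48  46  48]
 [ 54  54  52  48  49  45  46  46  47  46  47  49  77 142  66  51  47  49
   44  49  45  43  60  61  65  62  64  65  65]
 [ 84  86  80  86  83  49  47  45  46  48  48  51  77 135  66  47  48  48
   50  49  47  51  84  87  91  90  91  91  90]
 [ 86  84  83  83  83  50  47  46  43  48  48  51  73 134  72  50  46  46
   49  48  47  55  85  89 
[... 420 characters left out ...]
16 156 212 220 218 212 180 156 146 153
  155 156 156 158 157 157 159]
 [147 148 146 140 149 142 148 145 184 208 208 213 213 213 214 211 165 145
  139 142 138 140 147 147 147]
 [107 110 109 108 109 108 110 123 188 215 220 223 227 223 226 219 130 114
  110 106 109 108 114 115 109]
 [142 147 149 149 148 147 149 153 169 215 221 226 227 226 230 224 158 150
  154 154 154 157 155 156 157]
 [159 157 161 159 162 159 154 158 168 215 223 229 227 226 228 224 151 157
  159 157 158 161 159 160 158]
 [158 161 158 157 160 159 155 156 162 218 222 227 229 226 229 227 153 155
  156 156 157 159 158 156 160]
 [161 164 157 158 157 158 158 136 160 215 224 229 228 226 230 228 159 156
  160 158 160 158 161 158 158]]
```

```bash
python3 -c "
from cell import *
print(sign_off())"
```

```text
the job is handed in; nothing more can be done
None
```

The job is done and handed in at about 30.6 s of the 72 s: the slider is within about 0.3 mm of the pointer by camera, the round, square and long studs were each pressed in that order about half their travel (3.0–3.4 N) and held for over half a second, and the probe is back upright, fully down in its stand.

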